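Load the shuttle tray and hold its index plunger back

ROBOT

A 6-joint arm with a two-finger parallel gripper is mounted at the origin on a cart in front of the work surface, level with it; the furniture and walls round the work are solid. World frame = base frame: x ahead of the robot, y to its left, z up, the work surface at z = 0. Lengths are in mm, angles in rad, forces in N, time in s.
With the tool pointing down it reaches from about 350 to 875 mm from the base axis. Payload 4.2 kg.
Tool frame: the origin (TCP) lies midway between the tips of the shut fingers; the grasp point (between the pads) lies 19 mm behind it; z points along the fingers, y is the line along which they close (so a half turn about z gives the same grasp; the last joint's range is limited). The gripper opens to 85 mm and grips with 20 to 120 N. Pads are 22 mm wide; open, the fingers measure 114 mm over their backs; the gripper's body (76 mm by 85 mm) begins 54 mm behind the grasp point. The pads swing forward as they close: fully open they stand 13 mm farther back than shut.
Start: joints at [1.486, 0.385, 0.008, 0, -1.194, -0.259], TCP at [210.634, 588.415, 231.312] pointing down, gripper open.
Joint ranges: [-3.14, 3.14], [-1.21, 2.06], [-1.07, 1.41], [-3.16, 2.05], [-2.99, -0.16], [-3.1, 3.1]. Speed limits (rad/s): [2.79, 2.79, 3.14, 3.14, 3.14, 3.14].

INTERFACE

Orientations are given as a unit quaternion [x, y, z, w].
In Python, from bench import arm gives the robot as it stands.
- The arm moves only by the tool send_rows, never from a script. Its argument "targets" is a list of rows, each an object of numbers: "gripper": the gripper command: -1 is fully open, 1 is shut, values between are in proportion; "x", "y", "z": the shift along the tool's x, y, z in cm; "ax", "ay", "az": the turn, a rotation vector about the tool's x, y, z in degrees. A call has 1 to 5 rows; each row shifts and turns the commanded pose from where the row before left it, along the tool's axes as they then stand; what a row does not reach is not made up. A row lasts 1/12 s, in which the tool goes at most 41.7 mm and 7.16 degrees, less where a joint would pass 70% of its speed; a pose out of reach is approached as far as the arm can. A call is refused whole if a number of a shift passes 4.17 or a number of a turn 7.16, either way. A call with a gripper value outside its range is refused whole. The fingers move at their own pace and stop on an object; the grip force is fixed at half the most. Time passes only in rows, so rows that do not move let the fingers close. It gives the time, the measured TCP pose, the force, the opening and the grip force at its end, in the units of the state.
- arm.read_state(): the state, without advancing time (a new reading comes with each control period).
- arm.get_image(name): name is "scene" or "top" or "wrist"; returns (picture, depth): 400x640x3 uint8, red, green, blue; 400x640 float32, mm along the optical axis (not along the pixel's ray), 0 where there is no reading.
- arm.camera_model(name): a dict with "fx", "fy", "cx", "cy" (pixels), "cam_to_world" (4x4, takes a point from camera to world coordinates). Camera axes: x right, y down, z forward; pixel columns grow to the right and rows downward; lengths in mm; the calibration is good to about 2 mm. The wrist camera is an equidistant fisheye: a pixel r from the principal point sees the ray r / f radians off the axis. A picture is of the moment at which its call begins: read the wrist's pose just before it. camera_model takes no time and is no camera call; for the wrist camera it gives the pose at the moment of the call.
- arm.job_done(): hands the job in; it is judged then, once.
Trained networks look in the newest picture that a camera, given by its name, has taken for a name from the list of things; names that differ only in an ending like _2 or _b are one class to them, and where a whole thing is asked for, a point or a joint stands for the part that bears it (a point fixed in the world has none). Each returns a list of dicts, best first, with "score" (0 to 1); they miss things now and then, are a little off and sometimes report something else, mostly with a low value. They report only what shows in the picture. A call takes as long as a camera call.
- arm.boxes_of(camera, thing): "rect" ([left, top, width, height] in pixels, round what is visible of it).
The state is a dict: "clock": time; "joints": joint angles; "joint_vel": joint speeds; "joint_efforts": joint torques, N m; "position": TCP position; "ee_rot": TCP orientation; "contact_force": force on the tool from outside, world axes, zero at the start; "wrist_torque": the same for the moment, N m; "gripper_width": finger opening in mm; "grasp_force": force on a finger pad.
Only numpy, scipy, OpenCV 4.12 (cv2) and the standard library are available. Lean on these libraries where they do the work, as an engineer would, in place of code of your own. Each camera call takes 0.05 s, during which the arm holds its last target. There are 200 camera calls.

TASK

Stand the two brass cap punches and the brass weight upright in the three-cell wooden tray, one to a cell in any order, setting them down rather than dropping them, while the spring plunger at the front of the tray stays seated. Then pull the plunger's black knob fully back towards the robot and finish still gripping it there, holding the pin clear of its hole so that I can slide the tray away; leave the tin, the paste pot and the small box where they are.

Things in the scene. Friction and masses are not known exactly. Their poses are not given: they have to be found in the camera images.
- dock: fixed steel base plate, 206 mm along y, x -82 to 44 mm, 12 mm thick, with a fixed open wooden tray 62 (x) by 176 (y) mm, rim at 48 mm, 5 mm walls and dividers: three cells 52 x 52 mm in a row along y. Green guide block (x -78 to -50, 40 mm wide, top at 48 mm) carries the plunger. Origin: on the table below the tray's centre; x from plunger to tray (away from the robot, yaw up to 0.25 rad), z up
- cell_left (a point): centre of the left (+y) cell's inner floor, 17 mm above the table, 31 mm below the rim; axes as the dock's. Cell centres are 57 mm apart
- cell_mid (a point): centre of the middle cell's inner floor, as cell_left
- cell_right (a point): centre of the right (-y) cell's inner floor, as cell_left
- plunger (a joint): how far the plunger is pulled back, m: 0 = seated, 0.018 = fully back at its stop; the pin is clear of the hole after about 6 mm. It slides level along the dock's -x (towards the robot); a spring pulls it home, about 3.5 N seated and 8.5 N fully back; it does not latch
- knob_grip (a point): middle of the plunger's black spool-shaped knob, on its level axis 36 mm above the table, 108 mm before the dock's origin when seated; moves with the plunger. Knob: 36 mm long along the dock's x, waist 22 mm diameter by 24 mm between 28 mm end flanges; only table under it; 8 mm gap to the block's collar. Pinch it from above, fingers closing along the dock's y
- punch_a: a brass cap punch, round and upright, 67 mm tall, thickest (26 mm diameter) in the top part, narrower below, 0.11 kg. Origin: centre of its underside, z up. Stands on the table to the left of the dock
- punch_b: the second cap punch, the same as punch_a
- weight: a round brass weight, 54 mm tall, 0.2 kg: body 35 mm diameter and 36 mm high, with a grip knob of 18 mm diameter from 36 to 54 mm height. Origin: centre of its underside, z up. Stands on the table to the left of the dock
- tin: a low round green tin, 60 mm diameter, 26 mm high, standing among the punches and the weight; not to be moved. Origin: centre of its underside
- pot: a glazed paste pot, about 65 mm diameter, 56 mm high, behind and left; not to be moved. Origin: centre of its underside
- small_box: a small light wooden box, 55 x 85 x 22 mm, lying behind the dock; not to be moved. Origin: centre of its underside

How it is judged (in metres and radians):
On the way, in this order (a step that is already met when the one before it is completed fails the run):
1. both punches and the weight stand upright in the three cells, one in each, let go, and the plunger is seated (((x of punch_a in the frame of cell_left between -0.022 and 0.022 m and y of punch_a in the frame of cell_left between -0.022 and 0.022 m and z of punch_a in the frame of cell_left between -0.005 and 0.006 m and angle between punch_a's own z axis and vertical below 0.12 rad) or (x of punch_b in the frame of cell_left between -0.022 and 0.022 m and y of punch_b in the frame of cell_left between -0.022 and 0.022 m and z of punch_b in the frame of cell_left between -0.005 and 0.006 m and angle between punch_b's own z axis and vertical below 0.12 rad) or (x of weight in the frame of cell_left between -0.022 and 0.022 m and y of weight in the frame of cell_left between -0.022 and 0.022 m and z of weight in the frame of cell_left between -0.005 and 0.006 m and angle between weight's own z axis and vertical below 0.12 rad)) and ((x of punch_a in the frame of cell_mid between -0.022 and 0.022 m and y of punch_a in the frame of cell_mid between -0.022 and 0.022 m and z of punch_a in the frame of cell_mid between -0.005 and 0.006 m and angle between punch_a's own z axis and vertical below 0.12 rad) or (x of punch_b in the frame of cell_mid between -0.022 and 0.022 m and y of punch_b in the frame of cell_mid between -0.022 and 0.022 m and z of punch_b in the frame of cell_mid between -0.005 and 0.006 m and angle between punch_b's own z axis and vertical below 0.12 rad) or (x of weight in the frame of cell_mid between -0.022 and 0.022 m and y of weight in the frame of cell_mid between -0.022 and 0.022 m and z of weight in the frame of cell_mid between -0.005 and 0.006 m and angle between weight's own z axis and vertical below 0.12 rad)) and ((x of punch_a in the frame of cell_right between -0.022 and 0.022 m and y of punch_a in the frame of cell_right between -0.022 and 0.022 m and z of punch_a in the frame of cell_right between -0.005 and 0.006 m and angle between punch_a's own z axis and vertical below 0.12 rad) or (x of punch_b in the frame of cell_right between -0.022 and 0.022 m and y of punch_b in the frame of cell_right between -0.022 and 0.022 m and z of punch_b in the frame of cell_right between -0.005 and 0.006 m and angle between punch_b's own z axis and vertical below 0.12 rad) or (x of weight in the frame of cell_right between -0.022 and 0.022 m and y of weight in the frame of cell_right between -0.022 and 0.022 m and z of weight in the frame of cell_right between -0.005 and 0.006 m and angle between weight's own z axis and vertical below 0.12 rad)) and contact force between the fingers and punch_a below 0.1 N and contact force between the fingers and punch_b below 0.1 N and contact force between the fingers and weight below 0.1 N and linear speed of each of punch_a, punch_b, weight below 0.03 m/s and value of joint plunger below 0.005 m), for 0.2 s.
2. the plunger is pulled fully back by the fingers and held (((x of punch_a in the frame of cell_left between -0.022 and 0.022 m and y of punch_a in the frame of cell_left between -0.022 and 0.022 m and z of punch_a in the frame of cell_left between -0.005 and 0.006 m and angle between punch_a's own z axis and vertical below 0.12 rad) or (x of punch_b in the frame of cell_left between -0.022 and 0.022 m and y of punch_b in the frame of cell_left between -0.022 and 0.022 m and z of punch_b in the frame of cell_left between -0.005 and 0.006 m and angle between punch_b's own z axis and vertical below 0.12 rad) or (x of weight in the frame of cell_left between -0.022 and 0.022 m and y of weight in the frame of cell_left between -0.022 and 0.022 m and z of weight in the frame of cell_left between -0.005 and 0.006 m and angle between weight's own z axis and vertical below 0.12 rad)) and ((x of punch_a in the frame of cell_mid between -0.022 and 0.022 m and y of punch_a in the frame of cell_mid between -0.022 and 0.022 m and z of punch_a in the frame of cell_mid between -0.005 and 0.006 m and angle between punch_a's own z axis and vertical below 0.12 rad) or (x of punch_b in the frame of cell_mid between -0.022 and 0.022 m and y of punch_b in the frame of cell_mid between -0.022 and 0.022 m and z of punch_b in the frame of cell_mid between -0.005 and 0.006 m and angle between punch_b's own z axis and vertical below 0.12 rad) or (x of weight in the frame of cell_mid between -0.022 and 0.022 m and y of weight in the frame of cell_mid between -0.022 and 0.022 m and z of weight in the frame of cell_mid between -0.005 and 0.006 m and angle between weight's own z axis and vertical below 0.12 rad)) and ((x of punch_a in the frame of cell_right between -0.022 and 0.022 m and y of punch_a in the frame of cell_right between -0.022 and 0.022 m and z of punch_a in the frame of cell_right between -0.005 and 0.006 m and angle between punch_a's own z axis and vertical below 0.12 rad) or (x of punch_b in the frame of cell_right between -0.022 and 0.022 m and y of punch_b in the frame of cell_right between -0.022 and 0.022 m and z of punch_b in the frame of cell_right between -0.005 and 0.006 m and angle between punch_b's own z axis and vertical below 0.12 rad) or (x of weight in the frame of cell_right between -0.022 and 0.022 m and y of weight in the frame of cell_right between -0.022 and 0.022 m and z of weight in the frame of cell_right between -0.005 and 0.006 m and angle between weight's own z axis and vertical below 0.12 rad)) and value of joint plunger above 0.0155 m and contact force between the fingers and plunger above 2 N and contact force between each of punch_a, punch_b, weight and plunger below 0.2 N), for 0.8 s.
At the end, for the whole second after the job is handed in: Each cell holds one of the three things, standing on its floor (6 mm in height, 22 mm of the centre along each axis, tilt under 0.12 rad), at rest and let go; the plunger is 15.5 mm or more back (of 18), at rest, gripped by the fingers with over 2 N, and nothing else holds it (all of step 2 and contact force between the fingers and punch_a below 0.1 N and contact force between the fingers and punch_b below 0.1 N and contact force between the fingers and weight below 0.1 N and linear speed of each of punch_a, punch_b, weight below 0.03 m/s and velocity of joint plunger between -0.01 and 0.01 m/s); the arm keeps its last pose, push and grip.
It fails at once if the plunger is drawn more than 5 mm while the tray is not fully loaded (value of joint plunger above 0.005 m and not (((x of punch_a in the frame of cell_left between -0.022 and 0.022 m and y of punch_a in the frame of cell_left between -0.022 and 0.022 m and z of punch_a in the frame of cell_left between -0.005 and 0.006 m and angle between punch_a's own z axis and vertical below 0.12 rad) or (x of punch_b in the frame of cell_left between -0.022 and 0.022 m and y of punch_b in the frame of cell_left between -0.022 and 0.022 m and z of punch_b in the frame of cell_left between -0.005 and 0.006 m and angle between punch_b's own z axis and vertical below 0.12 rad) or (x of weight in the frame of cell_left between -0.022 and 0.022 m and y of weight in the frame of cell_left between -0.022 and 0.022 m and z of weight in the frame of cell_left between -0.005 and 0.006 m and angle between weight's own z axis and vertical below 0.12 rad)) and ((x of punch_a in the frame of cell_mid between -0.022 and 0.022 m and y of punch_a in the frame of cell_mid between -0.022 and 0.022 m and z of punch_a in the frame of cell_mid between -0.005 and 0.006 m and angle between punch_a's own z axis and vertical below 0.12 rad) or (x of punch_b in the frame of cell_mid between -0.022 and 0.022 m and y of punch_b in the frame of cell_mid between -0.022 and 0.022 m and z of punch_b in the frame of cell_mid between -0.005 and 0.006 m and angle between punch_b's own z axis and vertical below 0.12 rad) or (x of weight in the frame of cell_mid between -0.022 and 0.022 m and y of weight in the frame of cell_mid between -0.022 and 0.022 m and z of weight in the frame of cell_mid between -0.005 and 0.006 m and angle between weight's own z axis and vertical below 0.12 rad)) and ((x of punch_a in the frame of cell_right between -0.022 and 0.022 m and y of punch_a in the frame of cell_right between -0.022 and 0.022 m and z of punch_a in the frame of cell_right between -0.005 and 0.006 m and angle between punch_a's own z axis and vertical below 0.12 rad) or (x of punch_b in the frame of cell_right between -0.022 and 0.022 m and y of punch_b in the frame of cell_right between -0.022 and 0.022 m and z of punch_b in the frame of cell_right between -0.005 and 0.006 m and angle between punch_b's own z axis and vertical below 0.12 rad) or (x of weight in the frame of cell_right between -0.022 and 0.022 m and y of weight in the frame of cell_right between -0.022 and 0.022 m and z of weight in the frame of cell_right between -0.005 and 0.006 m and angle between weight's own z axis and vertical below 0.12 rad)))).
It fails at once if a punch or the weight is dropped (falls free, faster than 0.5 m/s, more than 30 mm above the table) ((contact force between each of the arm, the fingers and punch_a below 0.05 N and linear speed of punch_a above 0.5 m/s and height (world z) of punch_a above 0.03 m) or (contact force between each of the arm, the fingers and punch_b below 0.05 N and linear speed of punch_b above 0.5 m/s and height (world z) of punch_b above 0.03 m) or (contact force between each of the arm, the fingers and weight below 0.05 N and linear speed of weight above 0.5 m/s and height (world z) of weight above 0.03 m)).
It fails at once if the tin, the pot or the small box is moved by more than 20 mm (distance of any of tin, pot, small_box from where it was at the start of the episode above 0.02 m).
It also fails if it takes over 72 s, if anything falls off the work surface, if the arm or the gripper's body presses on something with over 40 N, if the wrist force passes 120 N, or if a joint passes its speed limit or range.

## Working session

There is one attempt and no reset: what is moved stays moved. The work goes in short steps, Python scripts to look and compute and a tool call to move; the robot and the scene stay as the last step left them, time stands still between calls to the robot, and variables do not carry over. Pictures are saved under pics/ and viewed, at most 10 in all, crops included, and the job is handed in when it is done.

Besides the shell and the picture viewer there is one more tool, called after ">>>" in YAML: its name, and indented under it one key for each argument. send_rows: Moves the arm, as the interface text tells. Its arguments: {"type":"object","properties":{"targets":{"type":"array"}},"required":["targets"]}

```bash
mkdir -p pics; ls
cat > h.py <<'E'
import numpy as np, cv2
from bench import arm
from scipy.spatial.transform import Rotation as R
def save(n,im): cv2.imwrite('pics/'+n+'.png',im[:,:,::-1])
def cloud(cam,dep=None):
    m=arm.camera_model(cam); T=np.array(m['cam_to_world'])
    v,u=np.mgrid[0:400,0:640]
    X=np.stack([(u-m['cx'])/m['fx']*dep,(v-m['cy'])/m['fy']*dep,dep],-1)
    return X@T[:3,:3].T+T[:3,3]
def st():
    s=arm.read_state(); Rm=R.from_quat(s['ee_rot'])
    print(round(s['clock'],2),np.round(s['position'],1),'axes x,y,z',np.round(Rm.as_matrix().T,3).tolist(),'w',s['gripper_width'],s['grasp_force'],np.round(s['contact_force'],1),np.round(s['joints'],2)); return s
E
python3 - <<'E'
from h import *
st()
for c in ['top','scene']:
    im,d=arm.get_image(c); save(c+'0',im); P=cloud(c,d); np.savez(c+'0.npz',im=im,d=d,P=P)
    for t in ['punch_a','weight','tin','pot','small_box','dock','knob_grip']:
        for b in arm.boxes_of(c,t)[:3]:
            r=np.array(b['rect']); u,v=int(r[0]+r[2]/2),int(r[1]+r[3]/2)
            print(c,t,round(b['score'],2),np.round(r),np.round(P[min(v,399),min(u,639)]))
E
```

```text
pics
0.0 [210.5 587.9 230.2] axes x,y,z [[0.941, -0.337, 0.0], [-0.337, -0.941, 0.002], [-0.001, -0.002, -1.0]] w 85.56464489358996 0.0 [ 0.1  0.3 -0.1] [ 1.49  0.39  0.01 -0.   -1.19 -0.26]
top punch_a 0.67 [237. 287.  19.  11.] [414. 324.  66.]
top tin 0.95 [291. 265.  27.  33.] [433. 207.  26.]
top tin 0.27 [333. 186.  96.  76.] [553.  35.  20.]
top pot 0.9 [230. 132.  29.  30.] [738. 337.  33.]
top small_box 0.58 [328. 115.  39.  30.] [777. 100.  24.]
top dock 0.26 [235. 288.  21.  11.] [412. 326.  67.]
top knob_grip 0.76 [382. 224.  12.  40.] [511.  18.  11.]
scene punch_a 0.84 [275. 190.  14.  26.] [563. 235.  43.]
scene punch_a 0.55 [188. 205.  18.  28.] [408. 316.  47.]
scene weight 0.65 [231. 170.  18.  25.] [542. 354.  31.]
scene tin 0.73 [228. 241.  28.  27.] [429. 200.  21.]
scene pot 0.88 [296. 133.  27.  32.] [737. 337.  31.]
scene small_box 0.62 [373. 177.  49.  39.] [778.  95.  21.]
scene dock 0.83 [295. 221. 126. 104.] [560.  13.  28.]
scene knob_grip 0.56 [312. 267.  36.  32.] [495.  24.  46.]
```

Run:
```python
from h import *
a=np.load('top0.npz')['im'][90:330,190:470]; b=np.load('scene0.npz')['im'][110:350,160:440]
save('both',cv2.resize(np.vstack([a,b])[:, :],None,fx=1.25,fy=1.25)) 
save('both1',cv2.resize(np.hstack([a,b]),(800,343),interpolation=cv2.INTER_CUBIC))
P=np.load('top0.npz')['P']
# objects: clusters by height
z=P[...,2]; m=((z>15)&(z<90)&(P[...,0]>340)&(P[...,0]<900)&(P[...,1]>-250)&(P[...,1]<480)).astype(np.uint8)
n,l,s,c=cv2.connectedComponentsWithStats(m)
for i in range(1,n):
    if s[i,4]>15:
        q=P[l==i]; zt=np.percentile(q[:,2],90); t=q[q[:,2]>zt-6]
        print(s[i],'top z',round(zt),'ctr',np.round((t.min(0)+t.max(0))/2),'ext',np.round(np.ptp(t,axis=0)))
# tray rim
q=P[(abs(z-48)<4)&(P[...,0]>450)&(P[...,0]<680)&(P[...,1]>-120)&(P[...,1]<160)]
print(len(q),cv2.minAreaRect(q[:,:2].astype(np.float32)))
```

```text
[ 412   74   61   71 4047] top z 43 ctr [ 819. -121.   41.] ext [162. 141.   9.]
[ 216   80   76   82 4046] top z 34 ctr [803. 319.  44.] ext [194. 174.  32.]
[291  86  61  21 247] top z 32 ctr [856. 158.  30.] ext [ 34. 142.   8.]
[476  88   8  15  30] top z 18 ctr [ 859. -220.   17.] ext [37. 13.  4.]
[328 114  39  27 845] top z 24 ctr [784. 100.  23.] ext [66. 90.  8.]
[ 335  188   92   76 3281] top z 48 ctr [546.  32.  48.] ext [160. 178.  11.]
[280 209  13  14 135] top z 68 ctr [572. 242.  66.] ext [24. 24.  7.]
[221 224  18  17 228] top z 53 ctr [544. 369.  53.] ext [15. 15. 10.]
[ 441  260   69   65 1725] top z 63 ctr [ 386. -146.   73.] ext [91. 41. 33.]
[290 267  27  28 601] top z 28 ctr [434. 209.  26.] ext [57. 56.  9.]
[238 286  15  13 151] top z 68 ctr [414. 328.  66.] ext [24. 25.  8.]
[279 315  17  12  88] top z 19 ctr [351. 245.  18.] ext [22. 34.  6.]
933 ((544.5064086914062, 29.793384552001953), (157.12037658691406, 175.768798828125), 2.8389930725097656)
```

View pics/both1.png

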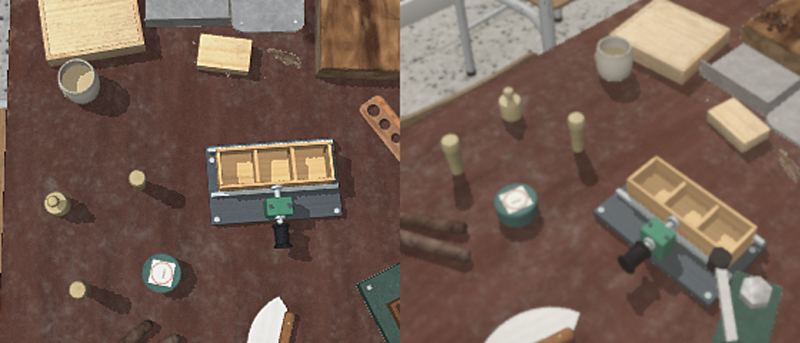

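The pictures show punches at (137,178) and (78,290), the weight at (57,204), the tin at (162,273) and the tray at (270,165), knob pointing at the robot. Next I fit the tray's pose.

Run:
```python
from h import *
from scipy.optimize import minimize
for c in ['top','scene']:
    f=np.load(c+'0.npz'); P=f['P']; z=P[...,2]
    hsv=cv2.cvtColor(f['im'],cv2.COLOR_RGB2HSV)
    w=(hsv[...,0]>8)&(hsv[...,0]<28)&(hsv[...,1]>60)
    q=P[w&(abs(z-48)<4)&(P[...,0]>480)&(P[...,0]<680)&(P[...,1]>-120)&(P[...,1]<160)][:,:2]
    r=cv2.minAreaRect(q.astype(np.float32)); print(c,len(q),r)
    # robust: distance of rim points to rim lines
    ys=np.array([-85.5,-28.5,28.5,85.5])
    def cost(p):
        cs,sn=np.cos(p[2]),np.sin(p[2]); d=q-p[:2]; X=d@[cs,sn]; Y=d@[-sn,cs]
        e1=np.hypot(abs(abs(X)-28.5),np.maximum(abs(Y)-85.5,0)); e2=np.hypot(np.abs(Y[:,None]-ys).min(1),np.maximum(abs(X)-28.5,0))
        return np.minimum(np.minimum(e1,e2),8).mean()
    b=min((minimize(cost,[x0,y0,t],method='Nelder-Mead') for x0 in (560,570,580) for y0 in (20,30) for t in (-.1,.0,.1)),key=lambda o:o.fun)
    print(b.x,b.fun)
    x,y,t=b.x; A=np.array([np.cos(t),np.sin(t)]);B=np.array([-A[1],A[0]])
    for k in (57,0,-57): print('cell',np.round(b.x[:2]+k*B,1))
    print('knob',np.round(b.x[:2]-108*A,1))
    k=(hsv[...,2]<60)&(abs(P[...,0]-455)<40)&(abs(P[...,1]-20)<40)&(z>30)&(z<60)
    print('dark knob',k.sum(),P[k].mean(0) if k.any() else 0, P[k].min(0) if k.any() else 0,P[k].max(0) if k.any() else 0)
    for nm,x0,y0,zt in (('a',572,242,67),('b',414,328,67),('w',544,369,54)):
        s=(np.hypot(P[...,0]-x0,P[...,1]-y0)<22)&(abs(z-zt)<5); print(nm,s.sum(),np.round(P[s].mean(0),1),np.round((P[s].min(0)+P[s].max(0))/2,1))
```

```text
top 530 ((591.5933227539062, 32.12721252441406), (62.406436920166016, 175.77008056640625), 2.8433825969696045)
[5.91387667e+02 3.22135989e+01 4.63667205e-02] 1.2784624967311284
cell [588.7  89.2]
cell [591.4  32.2]
cell [594.  -24.7]
knob [483.5  27.2]
dark knob 144 [479.50776718  28.08459558  45.1816091 ] [465.85781508  11.77956638  33.53369438] [494.15335801  39.04753796  52.49509736]
a 112 [572.5 241.2  66.2] [572.5 241.9  66.1]
b 128 [413.8 327.3  66.3] [414.2 328.2  66.1]
w 54 [543.3 368.4  53. ] [543.6 369.3  53.5]
scene 592 ((590.636474609375, 29.945587158203125), (63.89085006713867, 176.7169189453125), 2.919208526611328)
[5.89762264e+02 2.99772774e+01 4.63383486e-02] 1.3733218431280898
cell [587.1  86.9]
cell [589.8  30. ]
cell [592.4 -27. ]
knob [481.9  25. ]
dark knob 222 [477.0180734   23.45615161  42.79173048] [463.92288857  11.67282142  30.00154738] [494.88600958  38.13530325  50.60424243]
a 83 [570.8 238.2  64.9] [571.1 238.2  65.3]
b 94 [411.9 324.4  64.9] [411.6 325.6  65.1]
w 32 [541.2 365.9  51.3] [541.5 365.3  51.8]
```

>>> send_rows:
  targets:
    - {"az": 6.76, "gripper": -1}
    - {"az": 6.76, "gripper": -1}
    - {"az": 6.76, "gripper": -1}
    - {"az": 6.76, "gripper": -1}
    - {"az": 6.76, "gripper": -1}

```text
$.targets[0]: bad value
```

>>> send_rows:
  targets:
    - {"az": 6.76, "gripper": -1}
    - {"az": 6.76, "gripper": -1}
    - {"az": 6.76, "gripper": -1}
    - {"az": 6.76, "gripper": -1}
    - {"az": 6.76, "gripper": -1}

```text
$.targets[0]: bad value
```

>>> send_rows:
  targets:
    - {"x": 2.8, "y": -2.65, "gripper": -1}
    - {"x": 2.8, "y": -2.65, "gripper": -1}
    - {"x": 2.8, "y": -2.65, "gripper": -1}
    - {"x": 2.8, "y": -2.65, "gripper": -1}
    - {"x": 2.8, "y": -2.65, "gripper": -1}

```text
$.targets[0]: bad value
```

>>> send_rows:
  targets:
    - {"x": 2.8, "y": -2.65, "gripper": -1}
    - {"x": 2.8, "y": -2.65, "gripper": -1}
    - {"x": 2.8, "y": -2.65, "gripper": -1}
    - {"x": 2.8, "y": -2.65, "gripper": -1}
    - {"x": 2.8, "y": -2.65, "gripper": -1}

```text
$.targets[0]: bad value
```

>>> send_rows:
  targets:
    - {"x": 2.8, "y": -2.65, "gripper": -1}
    - {"x": 2.8, "y": -2.65, "gripper": -1}
    - {"x": 2.8, "y": -2.65, "gripper": -1}
    - {"gripper": -1}
    - {"gripper": -1}

```text
$.targets[0]: bad value
```

>>> send_rows:
  targets:
    - {"x": 0, "y": 0, "z": 0, "ax": 0, "ay": 0, "az": 6.76, "gripper": -1}
    - {"x": 0, "y": 0, "z": 0, "ax": 0, "ay": 0, "az": 6.76, "gripper": -1}
    - {"x": 0, "y": 0, "z": 0, "ax": 0, "ay": 0, "az": 6.76, "gripper": -1}
    - {"x": 0, "y": 0, "z": 0, "ax": 0, "ay": 0, "az": 6.76, "gripper": -1}
    - {"x": 0, "y": 0, "z": 0, "ax": 0, "ay": 0, "az": 6.76, "gripper": -1}

```text
clock: 1.22
position: [210.6, 588.4, 231.3]
ee_rot: [0.892, -0.453, 0.0, -0.0]
contact_force: [-1.2, 0.5, 0.5]
gripper_width: 85.0
grasp_force: 0.0
```

>>> send_rows:
  targets:
    - {"x": 0, "y": 0, "z": 0, "ax": 0, "ay": 0, "az": 6.76, "gripper": -1}
    - {"x": 0, "y": 0, "z": 0, "ax": 0, "ay": 0, "az": 6.76, "gripper": -1}
    - {"x": 0, "y": 0, "z": 0, "ax": 0, "ay": 0, "az": 6.76, "gripper": -1}
    - {"x": 0, "y": 0, "z": 0, "ax": 0, "ay": 0, "az": 6.76, "gripper": -1}
    - {"x": 0, "y": 0, "z": 0, "ax": 0, "ay": 0, "az": 6.76, "gripper": -1}

```text
clock: 1.63
position: [210.6, 588.4, 231.3]
ee_rot: [0.722, -0.692, -0.0, -0.0]
contact_force: [-0.2, -0.2, 0.1]
gripper_width: 85.5
grasp_force: 0.0
```

>>> send_rows:
  targets:
    - {"x": 2.8, "y": -2.65, "z": 0, "ax": 0, "ay": 0, "az": 0, "gripper": -1}
    - {"x": 2.8, "y": -2.65, "z": 0, "ax": 0, "ay": 0, "az": 0, "gripper": -1}
    - {"x": 2.8, "y": -2.65, "z": 0, "ax": 0, "ay": 0, "az": 0, "gripper": -1}
    - {"x": 2.8, "y": -2.65, "z": 0, "ax": 0, "ay": 0, "az": 0, "gripper": -1}
    - {"x": 2.8, "y": -2.65, "z": 0, "ax": 0, "ay": 0, "az": 0, "gripper": -1}

```text
clock: 2.05
position: [350.5, 453.5, 231.5]
ee_rot: [0.724, -0.69, -0.0, -0.0]
contact_force: [-0.3, 0.3, 0.2]
gripper_width: 85.4
grasp_force: 0.0
```

>>> send_rows:
  targets:
    - {"x": 2.8, "y": -2.65, "z": 0, "ax": 0, "ay": 0, "az": 0, "gripper": -1}
    - {"x": 2.8, "y": -2.65, "z": 0, "ax": 0, "ay": 0, "az": 0, "gripper": -1}
    - {"x": 2.8, "y": -2.65, "z": 0, "ax": 0, "ay": 0, "az": 0, "gripper": -1}
    - {"x": 2.8, "y": -2.65, "z": 0, "ax": 0, "ay": 0, "az": 0, "gripper": -1}
    - {"x": 2.8, "y": -2.65, "z": 0, "ax": 0, "ay": 0, "az": 0, "gripper": -1}

```text
clock: 2.47
position: [489.6, 319.8, 231.6]
ee_rot: [0.724, -0.69, 0.0, -0.0]
contact_force: [-0.0, -0.2, 0.3]
gripper_width: 85.0
grasp_force: 0.0
```

>>> send_rows:
  targets:
    - {"x": 2.8, "y": -2.65, "z": 0, "ax": 0, "ay": 0, "az": 0, "gripper": -1}
    - {"x": 2.8, "y": -2.65, "z": 0, "ax": 0, "ay": 0, "az": 0, "gripper": -1}
    - {"x": 2.8, "y": -2.65, "z": 0, "ax": 0, "ay": 0, "az": 0, "gripper": -1}
    - {"x": 0, "y": 0, "z": 0, "ax": 0, "ay": 0, "az": 0, "gripper": -1}
    - {"x": 0, "y": 0, "z": 0, "ax": 0, "ay": 0, "az": 0, "gripper": -1}

```text
clock: 2.88
position: [573.0, 239.3, 230.8]
ee_rot: [0.722, -0.692, -0.0, 0.0]
contact_force: [-1.1, 0.6, -0.8]
gripper_width: 84.7
grasp_force: 0.0
```

Run:
```python
from h import *
st(); im,d=arm.get_image('wrist'); save('w1',im)
m=arm.camera_model('wrist'); print(np.round(m['cam_to_world'],2).tolist(),m['fx'],m['cx'],m['cy'])
```

```text
2.88 [573.  239.3 230.8] axes x,y,z [[0.043, -0.999, 0.0], [-0.999, -0.043, 0.001], [-0.001, -0.0, -1.0]] w 84.72066385580133 0.0 [-1.1  0.6 -0.8] [ 0.66  0.38 -0.   -0.   -1.19 -0.61]
[[-1.0, -0.04, -0.01, 574.34], [-0.04, 0.95, 0.3, 161.67], [-0.0, 0.3, -0.95, 372.34], [0.0, 0.0, 0.0, 1.0]] 309.70691628693146 316.19432513335914 206.54763060759754
```

View pics/w1.png

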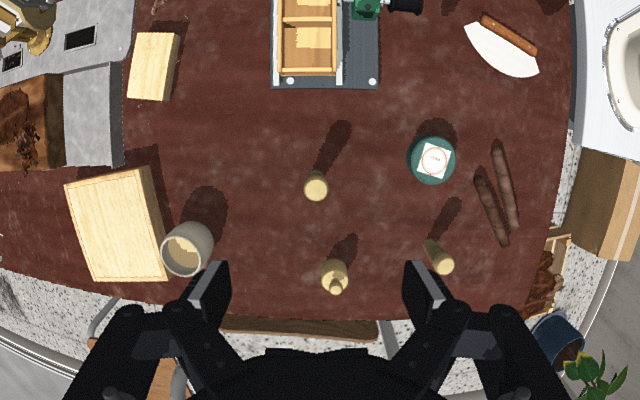

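The wrist view shows punch_a at (316,186), the weight at (335,276), punch_b's top at (443,265), and the tray's left cell at (308,45). I locate them by fisheye ray.

```bash
cat >> h.py <<'E'
def ray(u,v,z,m=None):
    m=m or arm.camera_model('wrist'); T=np.array(m['cam_to_world'])
    x,y=(u-m['cx'])/m['fx'],(v-m['cy'])/m['fy']; r=np.hypot(x,y)
    d=T[:3,:3]@np.array([np.sin(r)*x/r,np.sin(r)*y/r,np.cos(r)])
    return T[:3,3]+d*(z-T[2,3])/d[2]
def wcloud(d):
    m=arm.camera_model('wrist'); T=np.array(m['cam_to_world']); v,u=np.mgrid[0:400,0:640]
    x,y=(u-m['cx'])/m['fx'],(v-m['cy'])/m['fy']; r=np.hypot(x,y)+1e-9; s=np.tan(np.minimum(r,1.4))/r
    return np.stack([x*s*d,y*s*d,d],-1)@T[:3,:3].T+T[:3,3]
def tops(P):
    for nm,x0,y0,zt in (('a',572,240,67),('b',413,327,67),('w',543,367,54)):
        s=(np.hypot(P[...,0]-x0,P[...,1]-y0)<22)&(abs(P[...,2]-zt)<4)
        if s.any(): print(nm,s.sum(),np.round(P[s].mean(0),1),np.round((P[s].min(0)+P[s].max(0))/2,1))
E
python3 - <<'E'
from h import *
im,d=arm.get_image('wrist'); P=wcloud(d); tops(P)
print('a',ray(316,186,67),'w',ray(335,289,54))
E
```

```text
a 404 [571.7 239.5  65.1] [571.6 239.7  65.2]
b 240 [412.9 325.2  65. ] [412.9 325.5  65. ]
w 104 [542.  366.3  52. ] [541.5 366.9  52. ]
a [570.73436914 236.70417261  67.        ] w [541.76771742 366.03031848  54.        ]
```

>>> send_rows:
  targets:
    - {"x": 0, "y": 0.13, "z": 3.8, "ax": 0, "ay": 0, "az": 0, "gripper": -1}
    - {"x": 0, "y": 0, "z": 3.8, "ax": 0, "ay": 0, "az": 0, "gripper": -1}
    - {"x": 0, "y": 0, "z": 3.8, "ax": 0, "ay": 0, "az": 0, "gripper": -1}
    - {"x": 0, "y": 0, "z": 3.8, "ax": 0, "ay": 0, "az": 0, "gripper": -1}
    - {"x": 0, "y": 0, "z": 3.8, "ax": 0, "ay": 0, "az": 0, "gripper": -1}

```text
clock: 3.4
position: [569.6, 242.6, 40.6]
ee_rot: [0.725, -0.689, 0.0, -0.001]
contact_force: [-0.5, 0.6, -0.1]
gripper_width: 85.3
grasp_force: 0.0
```

>>> send_rows:
  targets:
    - {"x": 0, "y": 0, "z": 0, "ax": 0, "ay": 0, "az": 0, "gripper": -1}
    - {"x": 0, "y": 0, "z": 0, "ax": 0, "ay": 0, "az": 0, "gripper": 1}
    - {"x": 0, "y": 0, "z": 0, "ax": 0, "ay": 0, "az": 0, "gripper": 1}
    - {"x": 0, "y": 0, "z": 0, "ax": 0, "ay": 0, "az": 0, "gripper": 1}
    - {"x": 0, "y": 0, "z": 0, "ax": 0, "ay": 0, "az": 0, "gripper": 1}

```text
clock: 3.82
position: [572.0, 242.4, 44.4]
ee_rot: [0.724, -0.69, 0.001, -0.003]
contact_force: [0.2, -0.2, -0.4]
gripper_width: 38.8
grasp_force: 0.0
```

>>> send_rows:
  targets:
    - {"x": 0, "y": 0, "z": 0, "ax": 0, "ay": 0, "az": 0, "gripper": 1}
    - {"x": 0, "y": 0, "z": 0, "ax": 0, "ay": 0, "az": 0, "gripper": 1}
    - {"x": 0, "y": 0, "z": 0, "ax": 0, "ay": 0, "az": 0, "gripper": 1}
    - {"x": 0, "y": 0, "z": 0, "ax": 0, "ay": 0, "az": 0, "gripper": 1}
    - {"x": 0, "y": 0, "z": 0, "ax": 0, "ay": 0, "az": 0, "gripper": 1}

```text
clock: 4.23
position: [572.0, 241.8, 43.9]
ee_rot: [0.724, -0.69, 0.001, -0.002]
contact_force: [-1.8, -0.1, 7.8]
gripper_width: 23.6
grasp_force: 58.6
```

>>> send_rows:
  targets:
    - {"x": 0, "y": 0, "z": -1.5, "ax": 0, "ay": 0, "az": 0, "gripper": 1}
    - {"x": 0, "y": 0, "z": -2.5, "ax": 0, "ay": 0, "az": 0, "gripper": 1}
    - {"x": 0, "y": 0, "z": -3, "ax": 0, "ay": 0, "az": 0, "gripper": 1}
    - {"x": 0, "y": 0, "z": -3, "ax": 0, "ay": 0, "az": 0, "gripper": 1}
    - {"x": 0, "y": 0, "z": 0, "ax": 0, "ay": 0, "az": 0, "gripper": 1}

```text
clock: 4.65
position: [574.1, 242.7, 148.8]
ee_rot: [0.724, -0.69, 0.002, -0.006]
contact_force: [0.3, -0.2, -0.3]
gripper_width: 23.3
grasp_force: 59.2
```

Run:
```python
from h import *
st(); im,d=arm.get_image('scene'); 
w,dw=arm.get_image('wrist')
P=cloud('scene',d); s=(abs(P[...,0]-572)<40)&(abs(P[...,1]-240)<20)&(P[...,2]>80); print(np.round(P[s].min(0)),np.round(P[s].max(0)))
save('g1',np.hstack([cv2.resize(im[100:260,200:400],(400,320)),cv2.resize(w[120:380,157:482],(400,320))]))
```

```text
4.65 [574.1 242.7 148.8] axes x,y,z [[0.048, -0.999, -0.006], [-0.999, -0.048, -0.012], [0.012, 0.006, -1.0]] w 23.29398176521496 59.17975598888006 [ 0.3 -0.2 -0.3] [ 0.66  0.44 -0.12  0.   -0.99 -0.61]
[532. 220. 105.] [612. 260. 470.]
```

View pics/g1.png

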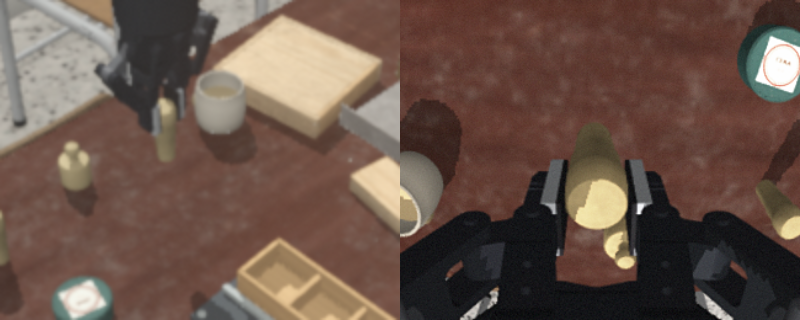

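The punch hangs upright in the fingers. I carry it to the right cell.

>>> send_rows:
  targets:
    - {"x": 2.5, "y": -0.06, "z": 0, "ax": 0, "ay": 0, "az": 0, "gripper": 1}
    - {"x": 3.5, "y": -0.08, "z": 0, "ax": 0, "ay": 0, "az": 0, "gripper": 1}
    - {"x": 3.5, "y": -0.08, "z": 0, "ax": 0, "ay": 0, "az": 0, "gripper": 1}
    - {"x": 3.5, "y": -0.08, "z": 0, "ax": 0, "ay": 0, "az": 0, "gripper": 1}
    - {"x": 3.5, "y": -0.08, "z": 0, "ax": 0, "ay": 0, "az": 0, "gripper": 1}

```text
clock: 5.17
position: [580.8, 74.6, 139.6]
ee_rot: [0.724, -0.69, -0.001, 0.001]
contact_force: [0.5, 1.0, -0.6]
gripper_width: 23.5
grasp_force: 59.2
```

>>> send_rows:
  targets:
    - {"x": 3.5, "y": -0.08, "z": 0, "ax": 0, "ay": 0, "az": 0, "gripper": 1}
    - {"x": 3.5, "y": -0.08, "z": 0, "ax": 0, "ay": 0, "az": 0, "gripper": 1}
    - {"x": 2.2, "y": -0.08, "z": 0, "ax": 0, "ay": 0, "az": 0, "gripper": 1}
    - {"x": 1, "y": -0.05, "z": 0, "ax": 0, "ay": 0, "az": 0, "gripper": 1}
    - {"x": 0, "y": 0, "z": 0, "ax": 0, "ay": 0, "az": 0, "gripper": 1}

```text
clock: 5.58
position: [588.8, -27.6, 139.8]
ee_rot: [0.722, -0.692, -0.001, 0.001]
contact_force: [0.5, 1.5, -1.1]
gripper_width: 23.3
grasp_force: 59.2
```

>>> send_rows:
  targets:
    - {"x": 0, "y": 0, "z": 0, "ax": 0, "ay": 0, "az": 0, "gripper": 1}
    - {"x": 0, "y": 0, "z": 0, "ax": 0, "ay": 0, "az": 0, "gripper": 1}
    - {"x": 0, "y": 0, "z": 0, "ax": 0, "ay": 0, "az": 0, "gripper": 1}

```text
clock: 5.83
position: [589.7, -24.2, 141.0]
ee_rot: [0.724, -0.69, -0.0, 0.0]
contact_force: [0.8, 1.2, 0.1]
gripper_width: 23.5
grasp_force: 59.2
```

Run:
```python
from h import *
st(); 
w,dw=arm.get_image('wrist'); save('g2',w[0:380,100:560])
t,d=arm.get_image('top'); P=cloud('top',d); s=(abs(P[...,0]-593)<50)&(abs(P[...,1]+26)<50)&(P[...,2]>60)&(P[...,2]<180); print(s.sum())
```

```text
5.83 [589.7 -24.2 141. ] axes x,y,z [[0.049, -0.999, -0.0], [-0.999, -0.049, 0.001], [-0.001, 0.0, -1.0]] w 23.504917658562295 59.1734653810272 [0.8 1.2 0.1] [ 0.23  0.4  -0.2  -0.   -0.96 -0.18]
100
```

View pics/g2.png

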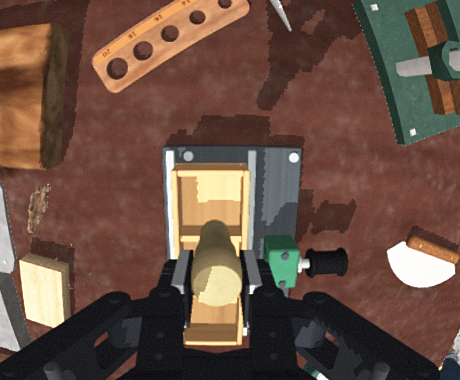

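>>> send_rows:
  targets:
    - {"x": 0, "y": -0.3, "z": 2, "ax": 0, "ay": 0, "az": 0, "gripper": 1}
    - {"x": 0, "y": 0, "z": 2.5, "ax": 0, "ay": 0, "az": 0, "gripper": 1}
    - {"x": 0, "y": 0, "z": 2, "ax": 0, "ay": 0, "az": 0, "gripper": 1}
    - {"x": 0, "y": 0, "z": 1, "ax": 0, "ay": 0, "az": 0, "gripper": 1}
    - {"x": 0, "y": 0, "z": 0, "ax": 0, "ay": 0, "az": 0, "gripper": 1}

```text
clock: 6.35
position: [591.2, -24.9, 63.8]
ee_rot: [0.724, -0.69, -0.002, 0.002]
contact_force: [-0.4, -0.3, -0.7]
gripper_width: 23.2
grasp_force: 59.1
```

>>> send_rows:
  targets:
    - {"x": 0, "y": 0, "z": 0, "ax": 0, "ay": 0, "az": 0, "gripper": 1}
    - {"x": 0, "y": 0, "z": 0, "ax": 0, "ay": 0, "az": 0, "gripper": 1}

```text
clock: 6.52
position: [594.1, -24.9, 67.7]
ee_rot: [0.724, -0.69, 0.001, -0.001]
contact_force: [0.5, -0.7, -0.7]
gripper_width: 23.4
grasp_force: 59.1
```

>>> send_rows:
  targets:
    - {"x": 0, "y": 0, "z": 0.2, "ax": 0, "ay": 0, "az": 0, "gripper": 1}
    - {"x": 0, "y": 0, "z": 0.1, "ax": 0, "ay": 0, "az": 0, "gripper": 1}
    - {"x": 0, "y": 0, "z": 0, "ax": 0, "ay": 0, "az": 0, "gripper": 1}

```text
clock: 6.77
position: [593.1, -25.2, 63.9]
ee_rot: [0.724, -0.69, 0.0, -0.0]
contact_force: [0.3, -0.6, -1.2]
gripper_width: 23.3
grasp_force: 59.1
```

>>> send_rows:
  targets:
    - {"x": 0, "y": 0, "z": 0.1, "ax": 0, "ay": 0, "az": 0, "gripper": 1}
    - {"x": 0, "y": 0, "z": 0.1, "ax": 0, "ay": 0, "az": 0, "gripper": 1}
    - {"x": 0, "y": 0, "z": 0, "ax": 0, "ay": 0, "az": 0, "gripper": 1}

```text
clock: 7.02
position: [592.8, -25.3, 61.2]
ee_rot: [0.724, -0.69, -0.0, 0.0]
contact_force: [-0.3, -0.5, -1.8]
gripper_width: 23.2
grasp_force: 59.1
```

>>> send_rows:
  targets:
    - {"x": 0, "y": 0, "z": 0.1, "ax": 0, "ay": 0, "az": 0, "gripper": 1}
    - {"x": 0, "y": 0, "z": 0.1, "ax": 0, "ay": 0, "az": 0, "gripper": 1}
    - {"x": 0, "y": 0, "z": 0, "ax": 0, "ay": 0, "az": 0, "gripper": 1}

```text
clock: 7.27
position: [593.2, -25.4, 60.8]
ee_rot: [0.724, -0.69, 0.0, 0.0]
contact_force: [-2.2, 0.1, 6.3]
gripper_width: 23.3
grasp_force: 59.8
```

>>> send_rows:
  targets:
    - {"x": 0, "y": 0, "z": 0.1, "ax": 0, "ay": 0, "az": 0, "gripper": 1}
    - {"x": 0, "y": 0, "z": 0, "ax": 0, "ay": 0, "az": 0, "gripper": 1}

```text
clock: 7.43
position: [593.3, -25.4, 60.8]
ee_rot: [0.724, -0.69, 0.001, 0.0]
contact_force: [-4.3, 0.1, 11.4]
gripper_width: 23.1
grasp_force: 60.1
```

>>> send_rows:
  targets:
    - {"x": 0, "y": 0, "z": 0, "ax": 0, "ay": 0, "az": 0, "gripper": -1}
    - {"x": 0, "y": 0, "z": 0, "ax": 0, "ay": 0, "az": 0, "gripper": -1}
    - {"x": 0, "y": 0, "z": 0, "ax": 0, "ay": 0, "az": 0, "gripper": -1}
    - {"x": 0, "y": 0, "z": 0, "ax": 0, "ay": 0, "az": 0, "gripper": -1}
    - {"x": 0, "y": 0, "z": 0, "ax": 0, "ay": 0, "az": 0, "gripper": -1}

```text
clock: 7.85
position: [592.8, -25.3, 58.0]
ee_rot: [0.724, -0.69, -0.0, 0.0]
contact_force: [0.1, -0.3, -0.0]
gripper_width: 82.1
grasp_force: 0.0
```

>>> send_rows:
  targets:
    - {"x": 0, "y": 0, "z": -2, "ax": 0, "ay": 0, "az": 0, "gripper": -1}
    - {"x": 0, "y": 0, "z": -4, "ax": 0, "ay": 0, "az": 0, "gripper": -1}
    - {"x": 0, "y": 0, "z": -4, "ax": 0, "ay": 0, "az": 0, "gripper": -1}
    - {"x": 0, "y": 0, "z": -4, "ax": 0, "ay": 0, "az": 0, "gripper": -1}
    - {"x": -3, "y": 0, "z": -2, "ax": 0, "ay": 0, "az": 0, "gripper": -1}

```text
clock: 8.27
position: [593.6, 2.0, 223.9]
ee_rot: [0.722, -0.692, 0.003, -0.003]
contact_force: [1.1, 0.0, 0.5]
gripper_width: 85.6
grasp_force: 0.0
```

Run:
```python
from h import *
s=st(); w,dw=arm.get_image('wrist'); P=wcloud(dw); tops(P)
m=(abs(P[...,0]-593)<26)&(abs(P[...,1]+26)<26)&(abs(P[...,2]-83)<5); print(m.sum(),P[m].mean(0),P[m].min(0),P[m].max(0))
t,d=arm.get_image('top'); P=cloud('top',d); tops(P)
m=(abs(P[...,0]-593)<26)&(abs(P[...,1]+26)<26)&(abs(P[...,2]-83)<5); print(m.sum(),P[m].mean(0) if m.any() else '')
```

```text
8.27 [593.6   2.  223.9] axes x,y,z [[0.043, -0.999, 0.001], [-0.999, -0.043, -0.008], [0.008, -0.0, -1.0]] w 85.55477078388876 0.0 [1.1 0.  0.5] [ 0.28  0.33 -0.09  0.   -1.14 -0.24]
589 [596.41947341 -22.91285121  84.20387558] [584.33033325 -34.99141043  78.31834109] [608.83309014  -9.14622891  86.91736794]
b 123 [414.1 327.4  66.2] [414.2 328.1  67. ]
w 48 [543.2 367.9  53.1] [543.3 369.   53.3]
103 [594.67970758 -23.76115228  83.30103683]
```

>>> send_rows:
  targets:
    - {"x": -3.3, "y": 1.64, "z": 0, "ax": 0, "ay": 0, "az": 0, "gripper": -1}
    - {"x": -3.3, "y": 1.64, "z": 0, "ax": 0, "ay": 0, "az": 0, "gripper": -1}
    - {"x": -3.3, "y": 1.64, "z": 0, "ax": 0, "ay": 0, "az": 0, "gripper": -1}
    - {"x": -3.3, "y": 1.64, "z": 0, "ax": 0, "ay": 0, "az": 0, "gripper": -1}
    - {"x": -3.3, "y": 1.64, "z": 0, "ax": 0, "ay": 0, "az": 0, "gripper": -1}

```text
clock: 8.78
position: [500.2, 166.3, 217.0]
ee_rot: [0.723, -0.69, -0.0, 0.001]
contact_force: [0.3, 0.4, -0.7]
gripper_width: 85.5
grasp_force: 0.0
```

>>> send_rows:
  targets:
    - {"x": -3.3, "y": 1.64, "z": 0, "ax": 0, "ay": 0, "az": 0, "gripper": -1}
    - {"x": -3.3, "y": 1.64, "z": 0, "ax": 0, "ay": 0, "az": 0, "gripper": -1}
    - {"x": -3.3, "y": 1.64, "z": 0, "ax": 0, "ay": 0, "az": 0, "gripper": -1}
    - {"x": -3.3, "y": 1.64, "z": 0, "ax": 0, "ay": 0, "az": 0, "gripper": -1}
    - {"x": -3.3, "y": 1.64, "z": 0, "ax": 0, "ay": 0, "az": 0, "gripper": -1}

```text
clock: 9.2
position: [410.6, 327.4, 217.1]
ee_rot: [0.724, -0.69, 0.0, 0.001]
contact_force: [-0.3, 0.0, -0.2]
gripper_width: 85.5
grasp_force: 0.0
```

>>> send_rows:
  targets:
    - {"x": 0, "y": 0, "z": 0, "ax": 0, "ay": 0, "az": 0, "gripper": -1}
    - {"x": 0, "y": 0, "z": 0, "ax": 0, "ay": 0, "az": 0, "gripper": -1}
    - {"x": 0, "y": 0, "z": 0, "ax": 0, "ay": 0, "az": 0, "gripper": -1}
    - {"x": 0, "y": 0, "z": 0, "ax": 0, "ay": 0, "az": 0, "gripper": -1}

```text
clock: 9.53
position: [412.3, 325.5, 217.6]
ee_rot: [0.723, -0.691, 0.0, 0.001]
contact_force: [0.0, -0.6, 0.3]
gripper_width: 85.2
grasp_force: 0.0
```

Run:
```python
from h import *
s=st(); w,dw=arm.get_image('wrist'); P=wcloud(dw); tops(P)
```

```text
9.53 [412.3 325.5 217.6] axes x,y,z [[0.046, -0.999, 0.001], [-0.999, -0.046, 0.001], [-0.001, -0.001, -1.0]] w 85.19699896291705 0.0 [ 0.  -0.6  0.3] [ 0.98  0.23 -0.26 -0.   -1.09 -0.93]
b 449 [412.8 325.   65.1] [412.8 325.1  65.3]
w 133 [542.2 365.6  52. ] [542.5 365.9  52.3]
```

>>> send_rows:
  targets:
    - {"x": 0, "y": 0, "z": 3.7, "ax": 0, "ay": 0, "az": 0, "gripper": -1}
    - {"x": 0, "y": 0, "z": 4, "ax": 0, "ay": 0, "az": 0, "gripper": -1}
    - {"x": 0, "y": 0, "z": 4, "ax": 0, "ay": 0, "az": 0, "gripper": -1}
    - {"x": 0, "y": 0, "z": 3.5, "ax": 0, "ay": 0, "az": 0, "gripper": -1}
    - {"x": 0, "y": 0, "z": 2.4, "ax": 0, "ay": 0, "az": 0, "gripper": -1}

```text
clock: 10.0
position: [411.6, 323.9, 39.2]
ee_rot: [0.723, -0.691, 0.0, 0.002]
contact_force: [-0.2, -0.1, -0.7]
gripper_width: 85.5
grasp_force: 0.0
```

>>> send_rows:
  targets:
    - {"x": 0, "y": 0, "z": 0, "ax": 0, "ay": 0, "az": 0, "gripper": -1}
    - {"x": 0, "y": 0, "z": 0, "ax": 0, "ay": 0, "az": 0, "gripper": -1}
    - {"x": 0, "y": 0, "z": 0, "ax": 0, "ay": 0, "az": 0, "gripper": 1}
    - {"x": 0, "y": 0, "z": 0, "ax": 0, "ay": 0, "az": 0, "gripper": 1}
    - {"x": 0, "y": 0, "z": 0, "ax": 0, "ay": 0, "az": 0, "gripper": 1}

```text
clock: 10.42
position: [413.1, 327.6, 44.3]
ee_rot: [0.724, -0.69, -0.0, -0.002]
contact_force: [-0.5, 1.2, 0.4]
gripper_width: 51.4
grasp_force: 0.0
```

>>> send_rows:
  targets:
    - {"x": 0, "y": 0, "z": 0, "ax": 0, "ay": 0, "az": 0, "gripper": 1}
    - {"x": 0, "y": 0, "z": 0, "ax": 0, "ay": 0, "az": 0, "gripper": 1}
    - {"x": 0, "y": 0, "z": 0, "ax": 0, "ay": 0, "az": 0, "gripper": 1}
    - {"x": 0, "y": 0, "z": 0, "ax": 0, "ay": 0, "az": 0, "gripper": 1}
    - {"x": 0, "y": 0, "z": 0, "ax": 0, "ay": 0, "az": 0, "gripper": 1}

```text
clock: 10.83
position: [412.7, 327.3, 43.5]
ee_rot: [0.724, -0.69, 0.0, -0.001]
contact_force: [-1.1, -0.7, 6.1]
gripper_width: 23.4
grasp_force: 58.7
```

>>> send_rows:
  targets:
    - {"x": 0, "y": 0, "z": -1.5, "ax": 0, "ay": 0, "az": 0, "gripper": 1}
    - {"x": 0, "y": 0, "z": -2.5, "ax": 0, "ay": 0, "az": 0, "gripper": 1}
    - {"x": 0, "y": 0, "z": -3, "ax": 0, "ay": 0, "az": 0, "gripper": 1}
    - {"x": 0, "y": 0, "z": -2.5, "ax": 0, "ay": 0, "az": 0, "gripper": 1}
    - {"x": 0, "y": 0, "z": -1, "ax": 0, "ay": 0, "az": 0, "gripper": 1}

```text
clock: 11.25
position: [413.1, 328.0, 150.8]
ee_rot: [0.724, -0.69, -0.0, -0.003]
contact_force: [0.1, 0.2, -1.1]
gripper_width: 23.0
grasp_force: 59.1
```

>>> send_rows:
  targets:
    - {"x": 0, "y": 0, "z": 0, "ax": 0, "ay": 0, "az": 0, "gripper": 1}
    - {"x": 0, "y": 0, "z": 0, "ax": 0, "ay": 0, "az": 0, "gripper": 1}

```text
clock: 11.42
position: [411.4, 326.2, 146.6]
ee_rot: [0.723, -0.69, -0.0, 0.0]
contact_force: [0.9, -0.3, -1.1]
gripper_width: 23.1
grasp_force: 59.1
```

>>> send_rows:
  targets:
    - {"x": 2.2, "y": -1.2, "z": 0, "ax": 0, "ay": 0, "az": 0, "gripper": 1}
    - {"x": 3.4, "y": -1.86, "z": 0, "ax": 0, "ay": 0, "az": 0, "gripper": 1}
    - {"x": 3.4, "y": -1.86, "z": 0, "ax": 0, "ay": 0, "az": 0, "gripper": 1}
    - {"x": 3.4, "y": -1.86, "z": 0, "ax": 0, "ay": 0, "az": 0, "gripper": 1}
    - {"x": 3.4, "y": -1.86, "z": 0, "ax": 0, "ay": 0, "az": 0, "gripper": 1}

```text
clock: 11.83
position: [505.1, 170.7, 144.7]
ee_rot: [0.724, -0.69, -0.001, 0.002]
contact_force: [0.5, 1.3, -1.2]
gripper_width: 23.5
grasp_force: 59.2
```

>>> send_rows:
  targets:
    - {"x": 3.4, "y": -1.86, "z": 0, "ax": 0, "ay": 0, "az": 0, "gripper": 1}
    - {"x": 3.4, "y": -1.86, "z": 0, "ax": 0, "ay": 0, "az": 0, "gripper": 1}
    - {"x": 3.4, "y": -1.86, "z": 0, "ax": 0, "ay": 0, "az": 0, "gripper": 1}
    - {"x": 2.6, "y": -1.46, "z": 0, "ax": 0, "ay": 0, "az": 0, "gripper": 1}
    - {"x": 1.5, "y": -0.85, "z": 0, "ax": 0, "ay": 0, "az": 0, "gripper": 1}

```text
clock: 12.25
position: [591.2, 30.5, 144.0]
ee_rot: [0.722, -0.691, -0.001, 0.002]
contact_force: [0.2, -0.1, -1.7]
gripper_width: 23.3
grasp_force: 59.2
```

>>> send_rows:
  targets:
    - {"x": 0, "y": 0, "z": 0, "ax": 0, "ay": 0, "az": 0, "gripper": 1}
    - {"x": 0, "y": 0, "z": 0, "ax": 0, "ay": 0, "az": 0, "gripper": 1}
    - {"x": 0, "y": 0, "z": 0, "ax": 0, "ay": 0, "az": 0, "gripper": 1}
    - {"x": 0, "y": 0, "z": 0, "ax": 0, "ay": 0, "az": 0, "gripper": 1}

```text
clock: 12.58
position: [590.4, 34.5, 146.2]
ee_rot: [0.724, -0.69, -0.001, 0.001]
contact_force: [-0.7, -0.2, -0.9]
gripper_width: 23.0
grasp_force: 59.2
```

>>> send_rows:
  targets:
    - {"x": 0.15, "y": 0, "z": 2, "ax": 0, "ay": 0, "az": 0, "gripper": 1}
    - {"x": 0, "y": 0, "z": 2.5, "ax": 0, "ay": 0, "az": 0, "gripper": 1}
    - {"x": 0, "y": 0, "z": 2.2, "ax": 0, "ay": 0, "az": 0, "gripper": 1}
    - {"x": 0, "y": 0, "z": 1.2, "ax": 0, "ay": 0, "az": 0, "gripper": 1}
    - {"x": 0, "y": 0, "z": 0, "ax": 0, "ay": 0, "az": 0, "gripper": 1}

```text
clock: 13.0
position: [588.6, 32.8, 65.1]
ee_rot: [0.724, -0.69, -0.002, 0.003]
contact_force: [-0.1, -0.1, -0.7]
gripper_width: 22.9
grasp_force: 59.1
```

>>> send_rows:
  targets:
    - {"x": 0, "y": 0, "z": 0, "ax": 0, "ay": 0, "az": 0, "gripper": 1}
    - {"x": 0, "y": 0, "z": 0, "ax": 0, "ay": 0, "az": 0, "gripper": 1}
    - {"x": 0, "y": 0, "z": 0.2, "ax": 0, "ay": 0, "az": 0, "gripper": 1}
    - {"x": 0, "y": 0, "z": 0.2, "ax": 0, "ay": 0, "az": 0, "gripper": 1}
    - {"x": 0, "y": 0, "z": 0, "ax": 0, "ay": 0, "az": 0, "gripper": 1}

```text
clock: 13.42
position: [591.5, 32.4, 64.7]
ee_rot: [0.724, -0.69, 0.0, -0.0]
contact_force: [-0.2, -0.6, -2.0]
gripper_width: 23.5
grasp_force: 59.2
```

>>> send_rows:
  targets:
    - {"x": 0, "y": 0, "z": 0.1, "ax": 0, "ay": 0, "az": 0, "gripper": 1}
    - {"x": 0, "y": 0, "z": 0, "ax": 0, "ay": 0, "az": 0, "gripper": 1}

```text
clock: 13.58
position: [591.5, 32.2, 63.4]
ee_rot: [0.724, -0.69, 0.0, -0.0]
contact_force: [1.0, 0.1, -1.9]
gripper_width: 23.6
grasp_force: 59.2
```

>>> send_rows:
  targets:
    - {"x": 0, "y": 0, "z": 0.1, "ax": 0, "ay": 0, "az": 0, "gripper": 1}
    - {"x": 0, "y": 0, "z": 0.1, "ax": 0, "ay": 0, "az": 0, "gripper": 1}
    - {"x": 0, "y": 0, "z": 0, "ax": 0, "ay": 0, "az": 0, "gripper": 1}

```text
clock: 13.83
position: [591.3, 32.2, 61.1]
ee_rot: [0.724, -0.69, -0.0, 0.0]
contact_force: [0.1, -0.0, -1.4]
gripper_width: 23.6
grasp_force: 59.2
```

>>> send_rows:
  targets:
    - {"x": 0, "y": 0, "z": 0.1, "ax": 0, "ay": 0, "az": 0, "gripper": 1}
    - {"x": 0, "y": 0, "z": 0.05, "ax": 0, "ay": 0, "az": 0, "gripper": 1}
    - {"x": 0, "y": 0, "z": 0, "ax": 0, "ay": 0, "az": 0, "gripper": 1}

```text
clock: 14.08
position: [591.7, 32.2, 60.6]
ee_rot: [0.724, -0.69, 0.0, -0.0]
contact_force: [-2.2, 0.0, 5.0]
gripper_width: 23.2
grasp_force: 59.5
```

>>> send_rows:
  targets:
    - {"x": 0, "y": 0, "z": 0, "ax": 0, "ay": 0, "az": 0, "gripper": -1}
    - {"x": 0, "y": 0, "z": 0, "ax": 0, "ay": 0, "az": 0, "gripper": -1}
    - {"x": 0, "y": 0, "z": 0, "ax": 0, "ay": 0, "az": 0, "gripper": -1}
    - {"x": 0, "y": 0, "z": 0, "ax": 0, "ay": 0, "az": 0, "gripper": -1}
    - {"x": 0, "y": 0, "z": 0, "ax": 0, "ay": 0, "az": 0, "gripper": -1}

```text
clock: 14.5
position: [591.5, 32.3, 59.6]
ee_rot: [0.724, -0.69, -0.0, 0.0]
contact_force: [-0.1, 0.2, -0.8]
gripper_width: 81.8
grasp_force: 0.0
```

>>> send_rows:
  targets:
    - {"x": 0, "y": 0, "z": -2, "ax": 0, "ay": 0, "az": 0, "gripper": -1}
    - {"x": 0, "y": 0, "z": -4, "ax": 0, "ay": 0, "az": 0, "gripper": -1}
    - {"x": 0, "y": 0, "z": -4, "ax": 0, "ay": 0, "az": 0, "gripper": -1}
    - {"x": 0, "y": 0, "z": -4, "ax": 0, "ay": 0, "az": 0, "gripper": -1}
    - {"x": 0, "y": 0, "z": -2, "ax": 0, "ay": 0, "az": 0, "gripper": -1}

```text
clock: 14.92
position: [593.6, 32.4, 225.7]
ee_rot: [0.724, -0.69, 0.003, -0.003]
contact_force: [0.4, 0.1, 0.1]
gripper_width: 85.4
grasp_force: 0.0
```

>>> send_rows:
  targets:
    - {"x": -3.73, "y": 0.37, "z": 0, "ax": 0, "ay": 0, "az": 0, "gripper": -1}
    - {"x": -3.73, "y": 0.37, "z": 0, "ax": 0, "ay": 0, "az": 0, "gripper": -1}
    - {"x": -3.73, "y": 0.37, "z": 0, "ax": 0, "ay": 0, "az": 0, "gripper": -1}
    - {"x": -3.73, "y": 0.37, "z": 0, "ax": 0, "ay": 0, "az": 0, "gripper": -1}
    - {"x": -3.73, "y": 0.37, "z": 0, "ax": 0, "ay": 0, "az": 0, "gripper": -1}

```text
clock: 15.33
position: [563.6, 219.2, 219.9]
ee_rot: [0.723, -0.69, -0.0, -0.0]
contact_force: [0.7, -0.6, -0.3]
gripper_width: 85.5
grasp_force: 0.0
```

>>> send_rows:
  targets:
    - {"x": -3.73, "y": 0.37, "z": 0, "ax": 0, "ay": 0, "az": 0, "gripper": -1}
    - {"x": -3.73, "y": 0.37, "z": 0, "ax": 0, "ay": 0, "az": 0, "gripper": -1}
    - {"x": -3.73, "y": 0.37, "z": 0, "ax": 0, "ay": 0, "az": 0, "gripper": -1}
    - {"x": -3.73, "y": 0.37, "z": 0, "ax": 0, "ay": 0, "az": 0, "gripper": -1}
    - {"x": 0, "y": 0, "z": 0, "ax": 0, "ay": 0, "az": 0, "gripper": -1}

```text
clock: 15.75
position: [541.2, 371.9, 218.7]
ee_rot: [0.726, -0.688, -0.0, -0.001]
contact_force: [0.4, -0.0, -0.1]
gripper_width: 85.8
grasp_force: 0.0
```

>>> send_rows:
  targets:
    - {"x": 0, "y": 0, "z": 0, "ax": 0, "ay": 0, "az": 0, "gripper": -1}
    - {"x": 0, "y": 0, "z": 0, "ax": 0, "ay": 0, "az": 0, "gripper": -1}
    - {"x": 0, "y": 0, "z": 0, "ax": 0, "ay": 0, "az": 0, "gripper": -1}

```text
clock: 16.0
position: [542.5, 365.0, 219.8]
ee_rot: [0.723, -0.691, 0.0, 0.0]
contact_force: [-0.4, -0.8, 0.6]
gripper_width: 85.1
grasp_force: 0.0
```

Run:
```python
from h import *
s=st(); w,dw=arm.get_image('wrist'); P=wcloud(dw); tops(P)
t,d=arm.get_image('top'); P=cloud('top',d); tops(P)
for x,y in ((593,-26),(591,31)):
  m=(abs(P[...,0]-x)<26)&(abs(P[...,1]-y)<26)&(abs(P[...,2]-83)<5); print(m.sum(),P[m].mean(0) if m.any() else '')
save('t2',cv2.resize(t[170:270,320:440],(600,500)))
```

```text
16.0 [542.5 365.  219.8] axes x,y,z [[0.046, -0.999, 0.0], [-0.999, -0.046, 0.0], [-0.0, -0.0, -1.0]] w 85.13111219800216 0.0 [-0.4 -0.8  0.6] [ 0.84  0.44  0.07  0.   -1.2  -0.79]
w 168 [542.7 366.   52. ] [543.  366.1  52.3]
w 48 [543.2 368.4  53.4] [543.4 369.   53.5]
114 [593.76034594 -24.75787934  83.0133105 ]
114 [591.5826699   33.64213151  83.07393231]
```

View pics/t2.png

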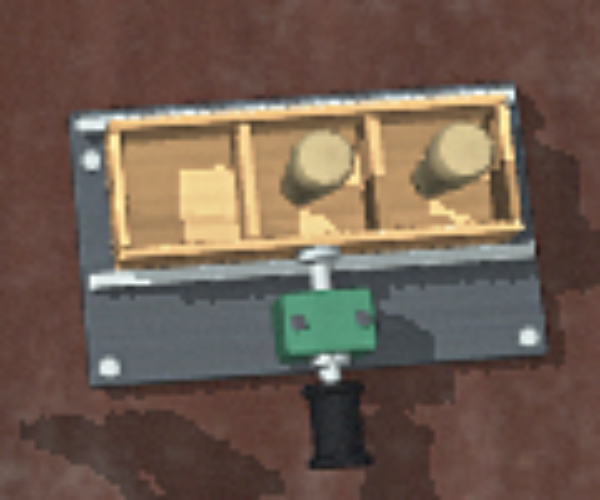

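The picture shows punches upright in the middle cell (325,160) and the right cell (460,150). The weight is next.

>>> send_rows:
  targets:
    - {"x": -0.1, "y": 0, "z": 3.7, "ax": 0, "ay": 0, "az": 0, "gripper": -1}
    - {"x": 0, "y": 0, "z": 4, "ax": 0, "ay": 0, "az": 0, "gripper": -1}
    - {"x": 0, "y": 0, "z": 4, "ax": 0, "ay": 0, "az": 0, "gripper": -1}
    - {"x": 0, "y": 0, "z": 3, "ax": 0, "ay": 0, "az": 0, "gripper": -1}
    - {"x": 0, "y": 0, "z": 1.8, "ax": 0, "ay": 0, "az": 0, "gripper": -1}

```text
clock: 16.52
position: [541.0, 364.2, 50.9]
ee_rot: [0.723, -0.691, -0.0, 0.003]
contact_force: [-0.3, -0.8, -0.6]
gripper_width: 85.2
grasp_force: 0.0
```

>>> send_rows:
  targets:
    - {"x": 0, "y": 0, "z": 0.8, "ax": 0, "ay": 0, "az": 0, "gripper": -1}
    - {"x": 0, "y": 0, "z": 0.5, "ax": 0, "ay": 0, "az": 0, "gripper": -1}
    - {"x": 0, "y": 0, "z": 0, "ax": 0, "ay": 0, "az": 0, "gripper": -1}
    - {"x": 0, "y": 0, "z": 0, "ax": 0, "ay": 0, "az": 0, "gripper": -1}
    - {"x": 0, "y": 0, "z": 0, "ax": 0, "ay": 0, "az": 0, "gripper": -1}

```text
clock: 16.93
position: [543.3, 367.7, 43.8]
ee_rot: [0.724, -0.69, 0.0, -0.002]
contact_force: [-0.6, 0.7, -0.6]
gripper_width: 85.3
grasp_force: 0.0
```

>>> send_rows:
  targets:
    - {"x": 0, "y": 0, "z": 0.1, "ax": 0, "ay": 0, "az": 0, "gripper": 0}
    - {"x": 0, "y": 0, "z": 0, "ax": 0, "ay": 0, "az": 0, "gripper": 0}
    - {"x": 0, "y": 0, "z": 0, "ax": 0, "ay": 0, "az": 0, "gripper": 0}
    - {"x": 0, "y": 0, "z": 0, "ax": 0, "ay": 0, "az": 0, "gripper": 0}

```text
clock: 17.27
position: [542.4, 367.2, 41.2]
ee_rot: [0.724, -0.69, -0.0, -0.0]
contact_force: [0.4, -0.3, -0.5]
gripper_width: 42.9
grasp_force: 0.0
```

>>> send_rows:
  targets:
    - {"x": 0, "y": 0, "z": 0, "ax": 0, "ay": 0, "az": 0, "gripper": 1}
    - {"x": 0, "y": 0, "z": 0, "ax": 0, "ay": 0, "az": 0, "gripper": 1}
    - {"x": 0, "y": 0, "z": 0, "ax": 0, "ay": 0, "az": 0, "gripper": 1}
    - {"x": 0, "y": 0, "z": 0, "ax": 0, "ay": 0, "az": 0, "gripper": 1}
    - {"x": 0, "y": 0, "z": 0, "ax": 0, "ay": 0, "az": 0, "gripper": 1}

```text
clock: 17.68
position: [542.5, 367.1, 41.1]
ee_rot: [0.724, -0.69, 0.0, -0.0]
contact_force: [0.0, 0.5, 1.7]
gripper_width: 12.9
grasp_force: 58.5
```

>>> send_rows:
  targets:
    - {"x": 0, "y": 0, "z": 0, "ax": 0, "ay": 0, "az": 0, "gripper": 1}
    - {"x": 0, "y": 0, "z": 0, "ax": 0, "ay": 0, "az": 0, "gripper": 1}
    - {"x": 0, "y": 0, "z": -0.5, "ax": 0, "ay": 0, "az": 0, "gripper": 1}
    - {"x": 0, "y": 0, "z": -0.5, "ax": 0, "ay": 0, "az": 0, "gripper": 1}
    - {"x": 0, "y": 0, "z": 0, "ax": 0, "ay": 0, "az": 0, "gripper": 1}

```text
clock: 18.1
position: [542.5, 367.2, 51.4]
ee_rot: [0.724, -0.69, -0.0, -0.0]
contact_force: [0.6, 0.3, -2.0]
gripper_width: 13.1
grasp_force: 58.6
```

Run:
```python
from h import *
st(); im,d=arm.get_image('scene'); 
w,dw=arm.get_image('wrist')
save('g3',np.hstack([cv2.resize(im[100:260,150:350],(400,320)),cv2.resize(w[120:380,157:482],(400,320))]))
```

```text
18.1 [542.5 367.2  51.4] axes x,y,z [[0.047, -0.999, -0.001], [-0.999, -0.047, -0.001], [0.001, 0.001, -1.0]] w 13.143789986394887 58.64795606130912 [ 0.6  0.3 -2. ] [ 0.84  0.6  -0.12  0.   -0.85 -0.79]
```

View pics/g3.png

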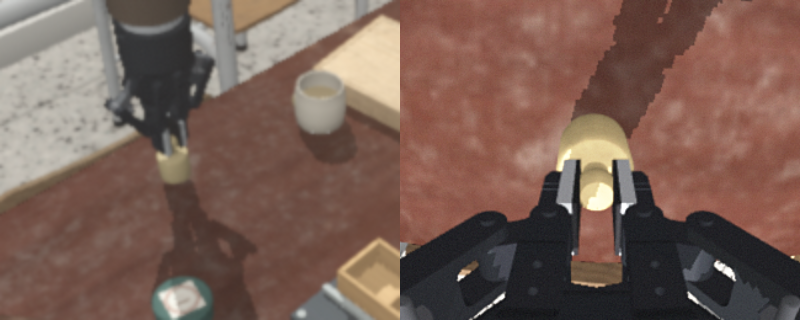

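The weight hangs upright in the fingers, clear of the table. I lift it and carry it to the left cell.

>>> send_rows:
  targets:
    - {"x": 0, "y": 0, "z": -1.5, "ax": 0, "ay": 0, "az": 0, "gripper": 1}
    - {"x": 0, "y": 0, "z": -2.5, "ax": 0, "ay": 0, "az": 0, "gripper": 1}
    - {"x": 0, "y": 0, "z": -2.5, "ax": 0, "ay": 0, "az": 0, "gripper": 1}
    - {"x": 0, "y": 0, "z": -2, "ax": 0, "ay": 0, "az": 0, "gripper": 1}
    - {"x": 0, "y": 0, "z": -1, "ax": 0, "ay": 0, "az": 0, "gripper": 1}

```text
clock: 18.62
position: [543.3, 367.8, 148.8]
ee_rot: [0.724, -0.69, 0.0, -0.002]
contact_force: [0.0, 0.5, -2.0]
gripper_width: 12.4
grasp_force: 58.8
```

>>> send_rows:
  targets:
    - {"x": 1, "y": -0.1, "z": 0, "ax": 0, "ay": 0, "az": 0, "gripper": 1}
    - {"x": 2, "y": -0.25, "z": 0, "ax": 0, "ay": 0, "az": 0, "gripper": 1}
    - {"x": 3, "y": -0.35, "z": 0, "ax": 0, "ay": 0, "az": 0, "gripper": 1}
    - {"x": 3.2, "y": -0.4, "z": 0, "ax": 0, "ay": 0, "az": 0, "gripper": 1}
    - {"x": 3.2, "y": -0.4, "z": 0, "ax": 0, "ay": 0, "az": 0, "gripper": 1}

```text
clock: 19.03
position: [561.8, 241.6, 143.4]
ee_rot: [0.724, -0.69, -0.001, 0.002]
contact_force: [0.7, 0.2, -2.1]
gripper_width: 13.1
grasp_force: 58.8
```

>>> send_rows:
  targets:
    - {"x": 3.2, "y": -0.4, "z": 0, "ax": 0, "ay": 0, "az": 0, "gripper": 1}
    - {"x": 3.2, "y": -0.4, "z": 0, "ax": 0, "ay": 0, "az": 0, "gripper": 1}
    - {"x": 3.2, "y": -0.4, "z": 0, "ax": 0, "ay": 0, "az": 0, "gripper": 1}
    - {"x": 3, "y": -0.35, "z": 0, "ax": 0, "ay": 0, "az": 0, "gripper": 1}
    - {"x": 2, "y": -0.2, "z": 0, "ax": 0, "ay": 0, "az": 0, "gripper": 1}

```text
clock: 19.45
position: [586.0, 95.2, 143.6]
ee_rot: [0.723, -0.691, -0.001, 0.002]
contact_force: [1.6, -0.3, -1.7]
gripper_width: 12.8
grasp_force: 58.8
```

>>> send_rows:
  targets:
    - {"x": 1, "y": 0, "z": 0, "ax": 0, "ay": 0, "az": 0, "gripper": 1}
    - {"x": 0, "y": 0, "z": 0, "ax": 0, "ay": 0, "az": 0, "gripper": 1}
    - {"x": 0, "y": 0, "z": 0, "ax": 0, "ay": 0, "az": 0, "gripper": 1}
    - {"x": 0, "y": 0, "z": 0, "ax": 0, "ay": 0, "az": 0, "gripper": 1}

```text
clock: 19.78
position: [587.6, 89.5, 145.1]
ee_rot: [0.724, -0.69, -0.0, 0.0]
contact_force: [1.1, 0.7, -2.2]
gripper_width: 13.2
grasp_force: 58.8
```

>>> send_rows:
  targets:
    - {"x": 0.1, "y": 0, "z": 2, "ax": 0, "ay": 0, "az": 0, "gripper": 1}
    - {"x": 0, "y": 0, "z": 2.5, "ax": 0, "ay": 0, "az": 0, "gripper": 1}
    - {"x": 0, "y": 0, "z": 2.2, "ax": 0, "ay": 0, "az": 0, "gripper": 1}
    - {"x": 0, "y": 0, "z": 1.2, "ax": 0, "ay": 0, "az": 0, "gripper": 1}
    - {"x": 0, "y": 0, "z": 0, "ax": 0, "ay": 0, "az": 0, "gripper": 1}

```text
clock: 20.2
position: [585.5, 88.5, 63.3]
ee_rot: [0.724, -0.69, -0.002, 0.003]
contact_force: [-0.8, -0.7, -3.2]
gripper_width: 13.0
grasp_force: 58.8
```

>>> send_rows:
  targets:
    - {"x": 0, "y": 0, "z": 0, "ax": 0, "ay": 0, "az": 0, "gripper": 1}
    - {"x": 0, "y": 0, "z": 0, "ax": 0, "ay": 0, "az": 0, "gripper": 1}
    - {"x": 0, "y": 0, "z": 0.2, "ax": 0, "ay": 0, "az": 0, "gripper": 1}
    - {"x": 0, "y": 0, "z": 0.2, "ax": 0, "ay": 0, "az": 0, "gripper": 1}
    - {"x": 0, "y": 0, "z": 0, "ax": 0, "ay": 0, "az": 0, "gripper": 1}

```text
clock: 20.62
position: [588.1, 88.0, 63.2]
ee_rot: [0.724, -0.69, 0.0, -0.0]
contact_force: [-0.1, -0.7, -2.4]
gripper_width: 12.6
grasp_force: 58.8
```

>>> send_rows:
  targets:
    - {"x": 0, "y": 0, "z": 0.1, "ax": 0, "ay": 0, "az": 0, "gripper": 1}
    - {"x": 0, "y": 0, "z": 0.1, "ax": 0, "ay": 0, "az": 0, "gripper": 1}
    - {"x": 0, "y": 0, "z": 0, "ax": 0, "ay": 0, "az": 0, "gripper": 1}

```text
clock: 20.87
position: [588.0, 87.7, 60.7]
ee_rot: [0.724, -0.69, -0.0, 0.0]
contact_force: [-0.1, -0.4, -3.2]
gripper_width: 13.2
grasp_force: 58.8
```

>>> send_rows:
  targets:
    - {"x": 0, "y": 0, "z": 0.1, "ax": 0, "ay": 0, "az": 0, "gripper": 1}
    - {"x": 0, "y": 0, "z": 0.1, "ax": 0, "ay": 0, "az": 0, "gripper": 1}
    - {"x": 0, "y": 0, "z": 0, "ax": 0, "ay": 0, "az": 0, "gripper": 1}

```text
clock: 21.12
position: [587.9, 87.8, 58.6]
ee_rot: [0.724, -0.69, -0.0, 0.0]
contact_force: [-0.3, -0.9, -2.5]
gripper_width: 13.2
grasp_force: 58.8
```

>>> send_rows:
  targets:
    - {"x": 0, "y": 0, "z": 0.1, "ax": 0, "ay": 0, "az": 0, "gripper": 1}
    - {"x": 0, "y": 0, "z": 0, "ax": 0, "ay": 0, "az": 0, "gripper": 1}

```text
clock: 21.28
position: [588.3, 87.9, 58.2]
ee_rot: [0.724, -0.69, 0.0, -0.0]
contact_force: [-0.7, 0.3, -0.4]
gripper_width: 13.1
grasp_force: 59.0
```

>>> send_rows:
  targets:
    - {"x": 0, "y": 0, "z": 0.07, "ax": 0, "ay": 0, "az": 0, "gripper": 1}
    - {"x": 0, "y": 0, "z": 0, "ax": 0, "ay": 0, "az": 0, "gripper": 1}
    - {"x": 0, "y": 0, "z": 0, "ax": 0, "ay": 0, "az": 0, "gripper": 1}

```text
clock: 21.53
position: [588.6, 88.0, 58.0]
ee_rot: [0.724, -0.69, 0.0, -0.001]
contact_force: [-0.7, -0.6, 5.4]
gripper_width: 13.0
grasp_force: 59.5
```

>>> send_rows:
  targets:
    - {"x": 0, "y": 0, "z": 0, "ax": 0, "ay": 0, "az": 0, "gripper": -1}
    - {"x": 0, "y": 0, "z": 0, "ax": 0, "ay": 0, "az": 0, "gripper": -1}
    - {"x": 0, "y": 0, "z": 0, "ax": 0, "ay": 0, "az": 0, "gripper": -1}
    - {"x": 0, "y": 0, "z": 0, "ax": 0, "ay": 0, "az": 0, "gripper": -1}
    - {"x": 0, "y": 0, "z": 0, "ax": 0, "ay": 0, "az": 0, "gripper": -1}

```text
clock: 21.95
position: [587.9, 87.9, 56.8]
ee_rot: [0.724, -0.69, -0.0, 0.0]
contact_force: [0.3, -0.3, 0.7]
gripper_width: 72.8
grasp_force: 0.0
```

>>> send_rows:
  targets:
    - {"x": 0, "y": 0, "z": -2, "ax": 0, "ay": 0, "az": 0, "gripper": -1}
    - {"x": 0, "y": 0, "z": -4, "ax": 0, "ay": 0, "az": 0, "gripper": -1}
    - {"x": 0, "y": 0, "z": -4, "ax": 0, "ay": 0, "az": 0, "gripper": -1}
    - {"x": 0, "y": 0, "z": -4, "ax": 0, "ay": 0, "az": 0, "gripper": -1}
    - {"x": 0, "y": 0, "z": -2, "ax": 0, "ay": 0, "az": 0, "gripper": -1}

```text
clock: 22.37
position: [590.1, 88.2, 222.9]
ee_rot: [0.724, -0.69, 0.002, -0.004]
contact_force: [1.3, -0.3, 0.0]
gripper_width: 85.4
grasp_force: 0.0
```

>>> send_rows:
  targets:
    - {"x": 1.43, "y": 2.71, "z": 0, "ax": 0, "ay": 0, "az": 0, "gripper": -1}
    - {"x": 1.43, "y": 2.71, "z": 0, "ax": 0, "ay": 0, "az": 0, "gripper": -1}
    - {"x": 1.43, "y": 2.71, "z": 0, "ax": 0, "ay": 0, "az": 0, "gripper": -1}
    - {"x": 1.43, "y": 2.71, "z": 0, "ax": 0, "ay": 0, "az": 0, "gripper": -1}

```text
clock: 22.7
position: [481.1, 25.0, 216.9]
ee_rot: [0.724, -0.69, -0.0, 0.0]
contact_force: [-0.2, -0.9, 0.9]
gripper_width: 85.0
grasp_force: 0.0
```

>>> send_rows:
  targets:
    - {"x": 0, "y": 0, "z": 0, "ax": 0, "ay": 0, "az": 7, "gripper": -1}
    - {"x": 0, "y": 0, "z": 0, "ax": 0, "ay": 0, "az": 7, "gripper": -1}
    - {"x": 0, "y": 0, "z": 0, "ax": 0, "ay": 0, "az": 7, "gripper": -1}
    - {"x": 0, "y": 0, "z": 0, "ax": 0, "ay": 0, "az": 7, "gripper": -1}
    - {"x": 0, "y": 0, "z": 0, "ax": 0, "ay": 0, "az": 7, "gripper": -1}

```text
clock: 23.12
position: [482.3, 25.5, 217.1]
ee_rot: [-0.48, 0.877, 0.0, 0.0]
contact_force: [-1.1, 0.7, 0.3]
gripper_width: 85.1
grasp_force: 0.0
```

>>> send_rows:
  targets:
    - {"x": 0, "y": 0, "z": 0, "ax": 0, "ay": 0, "az": 7, "gripper": -1}
    - {"x": 0, "y": 0, "z": 0, "ax": 0, "ay": 0, "az": 7, "gripper": -1}
    - {"x": 0, "y": 0, "z": 0, "ax": 0, "ay": 0, "az": 7, "gripper": -1}
    - {"x": 0, "y": 0, "z": 0, "ax": 0, "ay": 0, "az": 7, "gripper": -1}
    - {"x": 0, "y": 0, "z": 0, "ax": 0, "ay": 0, "az": 7, "gripper": -1}

```text
clock: 23.53
position: [482.3, 25.6, 217.0]
ee_rot: [-0.194, 0.981, 0.0, -0.0]
contact_force: [0.2, 0.1, -0.1]
gripper_width: 85.4
grasp_force: 0.0
```

>>> send_rows:
  targets:
    - {"x": 0, "y": 0, "z": 0, "ax": 0, "ay": 0, "az": 7, "gripper": -1}
    - {"x": 0, "y": 0, "z": 0, "ax": 0, "ay": 0, "az": 7, "gripper": -1}
    - {"x": 0, "y": 0, "z": 0, "ax": 0, "ay": 0, "az": 6, "gripper": -1}
    - {"x": 0, "y": 0, "z": 0, "ax": 0, "ay": 0, "az": 0, "gripper": -1}
    - {"x": 0, "y": 0, "z": 0, "ax": 0, "ay": 0, "az": 0, "gripper": -1}

```text
clock: 23.95
position: [482.4, 25.6, 217.1]
ee_rot: [-0.025, 1.0, 0.0, -0.0]
contact_force: [-0.6, 0.1, 0.1]
gripper_width: 85.2
grasp_force: 0.0
```

Run:
```python
from h import *
s=st(); w,dw=arm.get_image('wrist'); np.savez('w4.npz',w=w,P=wcloud(dw)); save('w4',w)
P=wcloud(dw); hsv=cv2.cvtColor(w,cv2.COLOR_RGB2HSV)
m=(abs(P[...,0]-482)<40)&(abs(P[...,1]-26)<40)&(P[...,2]>28)&(P[...,2]<60)
print(m.sum(),P[m].min(0),P[m].max(0))
t,d=arm.get_image('top'); P=cloud('top',d)
for x,y,z in ((593,-26,83),(591,31,83),(588,88,70)):
  m=(abs(P[...,0]-x)<26)&(abs(P[...,1]-y)<26)&(abs(P[...,2]-z)<5); print(m.sum(),P[m].mean(0) if m.any() else '')
```

```text
23.95 [482.4  25.6 217.1] axes x,y,z [[-0.999, -0.05, 0.0], [-0.05, 0.999, 0.0], [-0.0, 0.0, -1.0]] w 85.22705190120266 0.0 [-0.6  0.1  0.1] [ 0.39  0.15 -0.35 -0.   -1.07 -1.91]
1345 [464.00095501   5.71784155  28.02230875] [521.98825046  45.98636241  50.14551808]
112 [594.09359867 -24.45196404  82.94469055]
115 [591.67201632  33.96672676  83.36062148]
54 [589.12648193  90.73007205  69.38728596]
```

View pics/w4.png

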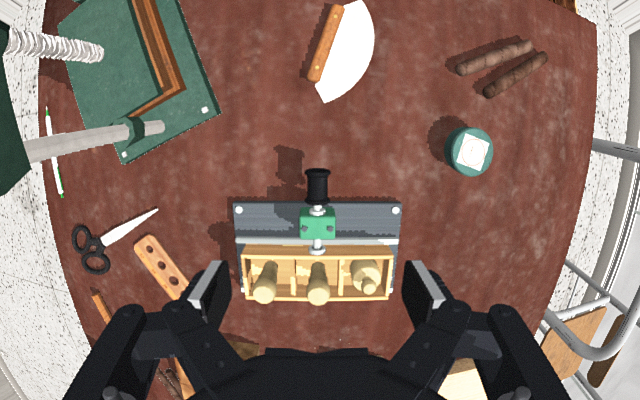

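Weight, middle punch and right punch stand at (365,275), (318,285) and (265,280); the knob is at (317,187). I measure the knob.

Run:
```python
from h import *
f=np.load('w4.npz'); P=f['P']; v=f['w'].max(2)
m=(v<70)&(abs(P[...,0]-482)<40)&(abs(P[...,1]-26)<30)&(P[...,2]>38)&(P[...,2]<60)
print(m.sum(),np.percentile(P[m],[1,50,99],axis=0))
for u,w in ((317,170),(317,203),(306,180),(328,180)): print(ray(u,w,48 if u==317 else 42).round(1))
```

```text
711 [[464.42234177  12.33060965  38.43187415]
 [481.80604237  24.35329498  44.59998775]
 [499.99506934  36.23769535  48.94639448]]
[463.1  23.5  48. ]
[498.2  25.2  48. ]
[475.5  12.6  42. ]
[474.3  35.6  42. ]
```

>>> send_rows:
  targets:
    - {"x": 0, "y": -0.07, "z": 3.7, "ax": 0, "ay": 0, "az": 0, "gripper": -1}
    - {"x": 0, "y": 0, "z": 4, "ax": 0, "ay": 0, "az": 0, "gripper": -1}
    - {"x": 0, "y": 0, "z": 4, "ax": 0, "ay": 0, "az": 0, "gripper": -1}
    - {"x": 0, "y": 0, "z": 3.5, "ax": 0, "ay": 0, "az": 0, "gripper": -1}
    - {"x": 0, "y": 0, "z": 2, "ax": 0, "ay": 0, "az": 0, "gripper": -1}

```text
clock: 24.47
position: [480.2, 24.1, 41.7]
ee_rot: [-0.024, 1.0, -0.001, -0.003]
contact_force: [-1.0, 0.6, -0.8]
gripper_width: 85.3
grasp_force: 0.0
```

>>> send_rows:
  targets:
    - {"x": 0, "y": 0, "z": 1.5, "ax": 0, "ay": 0, "az": 0, "gripper": -1}
    - {"x": 0, "y": 0, "z": 1, "ax": 0, "ay": 0, "az": 0, "gripper": -1}
    - {"x": 0, "y": 0, "z": 0, "ax": 0, "ay": 0, "az": 0, "gripper": -1}
    - {"x": 0, "y": 0, "z": 0, "ax": 0, "ay": 0, "az": 0, "gripper": -1}
    - {"x": 0, "y": 0, "z": 0, "ax": 0, "ay": 0, "az": 0, "gripper": -1}

```text
clock: 24.88
position: [483.2, 25.1, 20.8]
ee_rot: [-0.024, 1.0, 0.0, 0.001]
contact_force: [0.1, 0.4, -0.3]
gripper_width: 84.9
grasp_force: 0.0
```

>>> send_rows:
  targets:
    - {"x": 0, "y": 0, "z": 0, "ax": 0, "ay": 0, "az": 0, "gripper": -0.2}
    - {"x": 0, "y": 0, "z": 0, "ax": 0, "ay": 0, "az": 0, "gripper": -0.2}
    - {"x": 0, "y": 0, "z": 0, "ax": 0, "ay": 0, "az": 0, "gripper": -0.2}
    - {"x": 0, "y": 0, "z": 0, "ax": 0, "ay": 0, "az": 0, "gripper": -0.2}

```text
clock: 25.22
position: [482.8, 25.0, 20.7]
ee_rot: [-0.024, 1.0, 0.0, 0.001]
contact_force: [-0.5, -0.5, -0.7]
gripper_width: 51.0
grasp_force: 0.0
```

>>> send_rows:
  targets:
    - {"x": 0.05, "y": 0, "z": 0.4, "ax": 0, "ay": 0, "az": 0, "gripper": -0.2}
    - {"x": 0, "y": 0, "z": 0, "ax": 0, "ay": 0, "az": 0, "gripper": 1}
    - {"x": 0, "y": 0, "z": 0, "ax": 0, "ay": 0, "az": 0, "gripper": 1}
    - {"x": 0, "y": 0, "z": 0, "ax": 0, "ay": 0, "az": 0, "gripper": 1}
    - {"x": 0, "y": 0, "z": 0, "ax": 0, "ay": 0, "az": 0, "gripper": 1}

```text
clock: 25.63
position: [482.7, 26.3, 16.2]
ee_rot: [-0.024, 1.0, 0.001, 0.001]
contact_force: [-1.2, 8.2, 0.2]
gripper_width: 20.3
grasp_force: 56.8
```

>>> send_rows:
  targets:
    - {"x": 0, "y": 0, "z": 0, "ax": 0, "ay": 0, "az": 0, "gripper": 1}
    - {"x": 0, "y": 0, "z": 0, "ax": 0, "ay": 0, "az": 0, "gripper": 1}
    - {"x": 0, "y": 0, "z": 0, "ax": 0, "ay": 0, "az": 0, "gripper": 1}

```text
clock: 25.88
position: [482.7, 26.3, 16.3]
ee_rot: [-0.024, 1.0, 0.001, 0.001]
contact_force: [-0.6, 7.4, -0.1]
gripper_width: 20.9
grasp_force: 56.8
```

>>> send_rows:
  targets:
    - {"x": 0.3, "y": 0.1, "z": 0, "ax": 0, "ay": 0, "az": 0, "gripper": 1}
    - {"x": 0.4, "y": 0, "z": 0, "ax": 0, "ay": 0, "az": 0, "gripper": 1}
    - {"x": 0.4, "y": 0, "z": 0, "ax": 0, "ay": 0, "az": 0, "gripper": 1}
    - {"x": 0.3, "y": 0, "z": 0, "ax": 0, "ay": 0, "az": 0, "gripper": 1}
    - {"x": 0, "y": 0, "z": 0, "ax": 0, "ay": 0, "az": 0, "gripper": 1}

```text
clock: 26.3
position: [470.4, 26.0, 16.4]
ee_rot: [-0.024, 1.0, 0.001, 0.003]
contact_force: [6.2, -0.3, -6.0]
gripper_width: 20.7
grasp_force: 57.5
```

>>> send_rows:
  targets:
    - {"x": 0.2, "y": 0, "z": 0, "ax": 0, "ay": 0, "az": 0, "gripper": 1}
    - {"x": 0.1, "y": 0, "z": 0, "ax": 0, "ay": 0, "az": 0, "gripper": 1}
    - {"x": 0, "y": 0, "z": 0, "ax": 0, "ay": 0, "az": 0, "gripper": 1}
    - {"x": 0, "y": 0, "z": 0, "ax": 0, "ay": 0, "az": 0, "gripper": 1}

```text
clock: 26.63
position: [468.1, 25.9, 16.4]
ee_rot: [-0.024, 1.0, 0.001, 0.003]
contact_force: [6.8, -0.8, -5.6]
gripper_width: 20.3
grasp_force: 57.5
```

>>> send_rows:
  targets:
    - {"x": 0.2, "y": 0, "z": 0, "ax": 0, "ay": 0, "az": 0, "gripper": 1}
    - {"x": 0.1, "y": 0, "z": 0, "ax": 0, "ay": 0, "az": 0, "gripper": 1}
    - {"x": 0, "y": 0, "z": 0, "ax": 0, "ay": 0, "az": 0, "gripper": 1}
    - {"x": 0, "y": 0, "z": 0, "ax": 0, "ay": 0, "az": 0, "gripper": 1}

```text
clock: 26.97
position: [465.4, 25.8, 16.4]
ee_rot: [-0.024, 1.0, 0.001, 0.003]
contact_force: [8.1, -1.3, -7.3]
gripper_width: 20.8
grasp_force: 57.6
```

>>> send_rows:
  targets:
    - {"x": 0.1, "y": 0, "z": 0, "ax": 0, "ay": 0, "az": 0, "gripper": 1}
    - {"x": 0, "y": 0, "z": 0, "ax": 0, "ay": 0, "az": 0, "gripper": 1}
    - {"x": 0, "y": 0, "z": 0, "ax": 0, "ay": 0, "az": 0, "gripper": 1}

```text
clock: 27.22
position: [464.6, 25.8, 16.4]
ee_rot: [-0.024, 1.0, 0.001, 0.004]
contact_force: [9.8, -1.7, -8.1]
gripper_width: 20.9
grasp_force: 57.6
```

>>> send_rows:
  targets:
    - {"x": 0.06, "y": 0, "z": 0, "ax": 0, "ay": 0, "az": 0, "gripper": 1}
    - {"x": 0, "y": 0, "z": 0, "ax": 0, "ay": 0, "az": 0, "gripper": 1}
    - {"x": 0, "y": 0, "z": 0, "ax": 0, "ay": 0, "az": 0, "gripper": 1}
    - {"x": 0, "y": 0, "z": 0, "ax": 0, "ay": 0, "az": 0, "gripper": 1}
    - {"x": 0, "y": 0, "z": 0, "ax": 0, "ay": 0, "az": 0, "gripper": 1}

```text
clock: 27.63
position: [464.7, 25.8, 16.5]
ee_rot: [-0.024, 1.0, 0.001, 0.004]
contact_force: [9.8, -2.1, -8.5]
gripper_width: 20.4
grasp_force: 57.7
```

>>> send_rows:
  targets:
    - {"x": 0, "y": 0, "z": 0, "ax": 0, "ay": 0, "az": 0, "gripper": 1}
    - {"x": 0, "y": 0, "z": 0, "ax": 0, "ay": 0, "az": 0, "gripper": 1}
    - {"x": 0, "y": 0, "z": 0, "ax": 0, "ay": 0, "az": 0, "gripper": 1}
    - {"x": 0, "y": 0, "z": 0, "ax": 0, "ay": 0, "az": 0, "gripper": 1}
    - {"x": 0, "y": 0, "z": 0, "ax": 0, "ay": 0, "az": 0, "gripper": 1}

```text
clock: 28.05
position: [464.7, 25.8, 16.5]
ee_rot: [-0.024, 1.0, 0.001, 0.004]
contact_force: [10.1, -3.0, -8.6]
gripper_width: 20.3
grasp_force: 57.7
```

>>> send_rows:
  targets:
    - {"x": 0, "y": 0, "z": 0, "ax": 0, "ay": 0, "az": 0, "gripper": 1}
    - {"x": 0, "y": 0, "z": 0, "ax": 0, "ay": 0, "az": 0, "gripper": 1}
    - {"x": 0, "y": 0, "z": 0, "ax": 0, "ay": 0, "az": 0, "gripper": 1}
    - {"x": 0, "y": 0, "z": 0, "ax": 0, "ay": 0, "az": 0, "gripper": 1}
    - {"x": 0, "y": 0, "z": 0, "ax": 0, "ay": 0, "az": 0, "gripper": 1}

```text
clock: 28.47
position: [464.7, 25.8, 16.4]
ee_rot: [-0.024, 1.0, 0.001, 0.004]
contact_force: [10.2, -2.3, -8.2]
gripper_width: 20.2
grasp_force: 57.7
```

Run:
```python
from h import *
st(); im,d=arm.get_image('scene'); w,dw=arm.get_image('wrist')
save('f',np.hstack([cv2.resize(im[170:330,270:470],(400,320)),cv2.resize(w[140:400,157:482],(400,320))]))
```

```text
28.47 [464.7  25.8  16.4] axes x,y,z [[-0.999, -0.048, -0.009], [-0.048, 0.999, 0.002], [0.009, 0.002, -1.0]] w 20.17174190209408 57.74728768388741 [10.2 -2.3 -8.2] [ 0.41  0.41 -0.64  0.   -0.51 -1.93]
```

View pics/f.png

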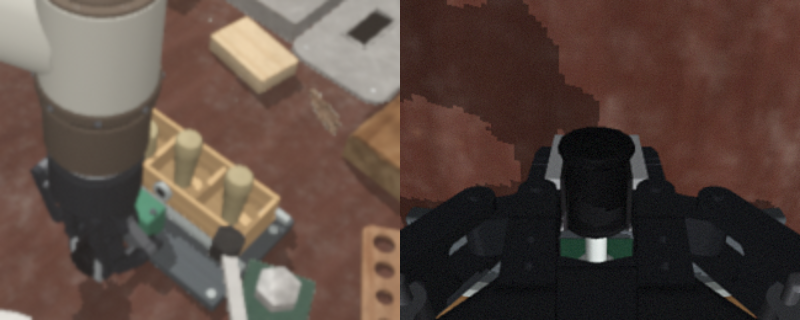

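The punches still stand upright at (187,155) and (238,190), and the wrist view shows the knob in the fingers at (597,180) with the rod drawn out. The tool stopped moving at 18 mm while the force rose past 8.5 N, so the plunger is at its stop. I hand the job in.

```bash
python3 -c "
from bench import arm; print(arm.job_done())"
```

```text
the job is handed in; nothing more can be done
None
```

The job is handed in, but no verdict came back: the punches stand in the middle and right cells and the weight in the left, and the gripper is holding the knob fully back at its 18 mm stop.

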